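# Draw the caddy to the front of its bay with the pull hook

### The arm

A 7-joint arm with a two-finger parallel gripper is mounted at the origin on the work surface. World frame = base frame: x ahead of the robot, y to its left, z up, the work surface at z = 0. Lengths are in m, angles in rad, forces in N, time in s.
With the tool pointing down it reaches from about 0.425 to 0.925 m from the base axis. Payload 6.8 kg.
Tool frame: the origin (TCP) lies midway between the tips of the shut fingers; the grasp point (between the pads) lies 19 mm behind it; y points along the fingers, z is the direction in which the jaws open and shut, and the axes are right-handed (so a half turn about y gives the same grasp; the last joint's range is limited). The gripper opens to 85 mm and grips with 20 to 120 N. Pads are 22 mm wide; open, the fingers measure 114 mm over their backs; the gripper's body (76 mm by 85 mm) begins 54 mm behind the grasp point. The pads swing forward as they close: fully open they stand 13 mm farther back than shut.
Start: joints at [-0.108, 0.477, 0.022, 1.555, -0.011, 1.109, -0.083], TCP at [0.675, 0, 0.231] pointing down, gripper open.
Joint ranges: [-2.96, 2.96], [-0.34, 2.1], [-1.41, 1.46], [0.24, 2.44], [-1.37, 4.51], [0.17, 1.92], [-2.96, 2.96]. Speed limits (rad/s): [2.39, 2.39, 3.14, 3.14, 3.14, 3.14, 3.14].

### API

Orientations are given as a rotation vector (axis times angle).
In Python, from bench import r gives the robot as it stands.
- The arm moves only by the tool send_rows, never from a script. Its argument "rows" is text: rows parted by semicolons, each of 6 numbers parted by spaces: the shift along the world's x, y, z in m, then the turn, a rotation vector about the world's x, y, z in rad. A call has 1 to 20 rows; each row shifts and turns the commanded pose from where the row before left it; what a row does not reach is not made up. A row lasts 1/10 s, in which the tool goes at most 50 mm and 8.59 degrees, less where a joint would pass 70% of its speed; a pose out of reach is approached as far as the arm can. A call is refused whole if a number of a shift passes 0.05 or a number of a turn 0.15, either way. A call with a gripper value outside its range is refused whole. "grip" is the finger opening in m, from 0 to 0.0854, set as the call begins (left out, the last holds). The fingers move at their own pace and stop on an object; "grip_force" is the grip in N (left out, the last holds). Time passes only in rows, so rows that do not move let the fingers close. It gives the time, the measured TCP pose, the force and the opening at its end, in the units of the state.
- r.get_obs(): the state, without advancing time (a new reading comes with each control period).
- r.grab_frame(name): name is "scene" or "side" or "wrist"; returns a dict with "pixels" (480x640x3 uint8, red, green, blue), "intrinsics" (3x3 intrinsics, pixels), "position" and "orientation" of the camera in the world. Camera axes: x right, y up, looking along -z (the intrinsics and any distortion apply to the point x, -y, -z); pixel columns grow to the right and rows downward; lengths in m; the calibration is good to about 2 mm. A picture is of the moment at which its call begins. There is no depth.
- r.hand_in(): hands the job in, once; it reports no verdict.
The state is a dict: "clock": time; "joints": joint angles; "qvel": joint speeds; "tau": joint torques, N m; "tcp_pos": TCP position; "orientation": TCP orientation; "contact_force": force on the tool from outside, world axes, zero at the start; "moment": the same for the moment, N m; "grip_width": finger opening in m.
Only numpy, scipy, OpenCV 4.12 (cv2) and the standard library are available. Lean on these libraries where they do the work, as an engineer would, in place of code of your own. Each camera call takes 0.05 s, during which the arm holds its last target.

### The job

The cleaning caddy has been pushed to the back of its shelf bay. Take the pull hook from its rest, drop its bent end inside the caddy behind the wall nearest you, and gently draw the caddy along the bay, spray bottle standing in it, until it comes up snug against both buffers of the front rail; then lay the hook back on its rest. Move the caddy only with the hook, do not bang or force it against the bay, and leave everything else in its place.

Things in the scene. Friction and masses are not known exactly. Their poses are not given: they have to be found in the camera images.
- hook_grip (a point): Centre of the pull hook's handle: where to grip. Wooden handle, section 22 wide x 28 mm high, from 70 mm behind to 65 mm ahead of this point; then a straight 8 mm steel rod on the same axis, bent down at right angles at its far end. x: along the hook to the bent end; z up. 140 g, balances 35 mm ahead of here. On its rest the axis is level, 85 mm above the shelf.
- hook_tip (a point): Lowest point of the hook's bent end: 200 mm ahead (x) of hook_grip and 49 mm below the hook's axis. The bent end is a straight, upright 8 mm round rod with a black sleeve. Same axes as hook_grip.
- rest: Hook rest, fixed: base plate 210 x 70 x 8 mm, two posts with flared, open-topped U saddles 14 mm long: at x = -52 mm for the handle (28 mm wide inside) and at x = +118 mm for the rod (16 mm wide). Their horns end 92 and 102 mm above the shelf. Origin: on the shelf, right under the grip point of the hook in its place, hook x along rest x; z up.
- bay: Shelf bay, fixed: two steel dividers 30 mm high, 158 mm apart inside, from 65 mm before (-x) to 335 mm behind (+x) the origin; back bar. Origin: on the shelf, mid-width; x to the back. Front rail: 24 mm high, two rubber buffers 50 mm each side of centre, 13 mm up. The rail is rigid, clamped so that the buffer faces stand at x = 0 to 60 mm; the pair gives 1 mm per 5 N. The setting is not reported: find it by feel.
- caddy_front (a point): Middle of the top edge of the caddy's outer front face, 75 mm up. Caddy: loose open grey box, 150 x 150 x 75 mm, walls 4 mm, 280 to 490 g, between the dividers, 4 mm to spare each side. A cross wall half-way: front compartment empty, 69 mm long inside; in the rear one stands a loose peach spray bottle, 57 mm wide, 182 high, 175 to 350 g. x to the back, z up. Drags with 2 to 6 N.
- vase: Grey ceramic vase-shaped container, 116 mm across, 190 mm high, loose. Origin: centre of its underside. Bystander.
- dustpan: Black plastic dustpan, pan 150 x 200 mm with a 50 mm high back, handle to -x reaching 211 mm from the origin, loose. Origin: centre of the pan's underside. Bystander.
- detergent: White detergent bottle with a blue cap, 74 mm across, 210 mm high, loose. Origin: centre of its underside. Bystander.
- pegpot: Terracotta pot, 90 mm across, 90 mm high, loose. Origin: centre of its underside. Bystander.
There are look-alikes about, which are no part of the job. What is shaped like the part that bears caddy_front but orange is not meant.

How it is judged:
By the outcome, as a careful person would: the job done as asked, in the order asked, and still so for the second after the job is handed in, with the robot touching nothing.
It also fails if it takes over 58 s, if anything falls off the work surface, if the arm or the gripper's body presses on something with over 40 N, if the wrist force passes 120 N, or if a joint passes its speed limit or range.

## Working session

There is one attempt and no reset: what is moved stays moved. The work goes in short steps, Python scripts to look and compute and a tool call to move; the robot and the scene stay as the last step left them, time stands still between calls to the robot, and variables do not carry over. Pictures are saved under pics/ and viewed, and the job is handed in when it is done.

Besides the shell and the picture viewer there is one more tool, called after ">>>" as name(argument=value, ...) on one line, values as JSON. send_rows: Moves the arm, as the interface text tells. Its arguments: {"type":"object","properties":{"rows":{"type":"string"},"grip":{"type":"number"},"grip_force":{"type":"number"}},"required":["rows"]}

```bash
mkdir -p pics; ls
cat > h.py <<'E'
import numpy as np, cv2, json, pickle
from bench import r
def snap(n,f):
    d=r.grab_frame(n); cv2.imwrite('pics/%s.png'%f, cv2.cvtColor(np.asarray(d['pixels']),cv2.COLOR_RGB2BGR)); pickle.dump(d,open('pics/%s.pkl'%f,'wb')); return d
E
python3 - <<'E'
from h import *
for n in ['scene','side','wrist']:
    d=snap(n,n+'0'); print(n,{k:v for k,v in d.items() if k!='pixels'})
print(r.get_obs())
E
```

```text
pics
scene {'intrinsics': array([[485.64162538,   0.        , 323.79396279],
       [  0.        , 485.64162538, 234.87090624],
       [  0.        ,   0.        ,   1.        ]]), 'position': array([0.98236604, 0.6095041 , 0.93487233]), 'orientation': array([0.26625028, 0.89954227, 2.40700149])}
side {'intrinsics': array([[485.11323046,   0.        , 322.53888058],
       [  0.        , 485.11323046, 233.3211388 ],
       [  0.        ,   0.        ,   1.        ]]), 'position': array([ 0.52403509, -1.06220783,  0.83818206]), 'orientation': array([ 0.94199676, -0.0175663 , -0.03717414])}
wrist {'intrinsics': array([[399.37381208,   0.        , 321.07387135],
       [  0.        , 399.37381208, 238.53666499],
       [  0.        ,   0.        ,   1.        ]]), 'position': array([0.67431999, 0.07029766, 0.37243468]), 'orientation': array([-0.28263358,  0.00106952,  0.00068778])}
{'clock': 0.15, 'joints': array([-0.10810655,  0.47762173,  0.02237925,  1.5561792 , -0.01149565,
        1.10931362, -0.08311288]), 'qvel': array([ 0.00015756, -0.00163988,  0.00180324, -0.00350175, -0.000912  ,
        0.00119743, -0.00118651]), 'tau': array([ 1.55385478e-03, -5.96924365e+01,  1.60940632e+00, -2.81490952e+01,
        1.26662746e-02,  6.56643446e-03,  5.58682734e-05]), 'tcp_pos': array([ 6.74559761e-01, -2.16363466e-05,  2.30561047e-01]), 'orientation': array([-1.21030031,  1.2101782 , -1.2086394 ]), 'contact_force': array([ 0.14570496, -0.05931789, -0.71287691]), 'moment': array([0.02069136, 0.00202601, 0.00155507]), 'grip_width': 0.08499560312936283}
```

View pics/scene0.png

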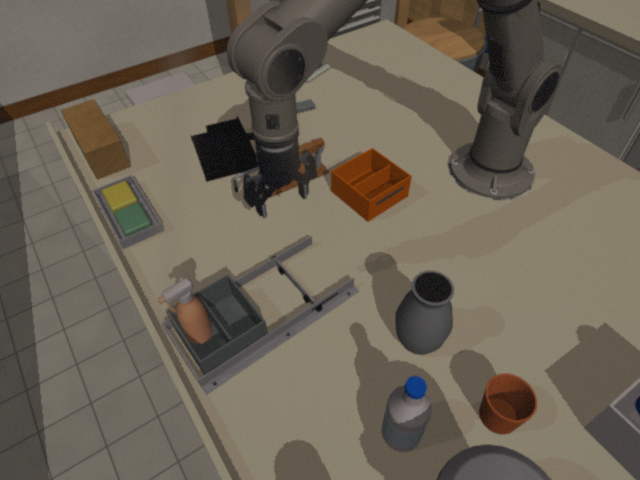

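View pics/side0.png

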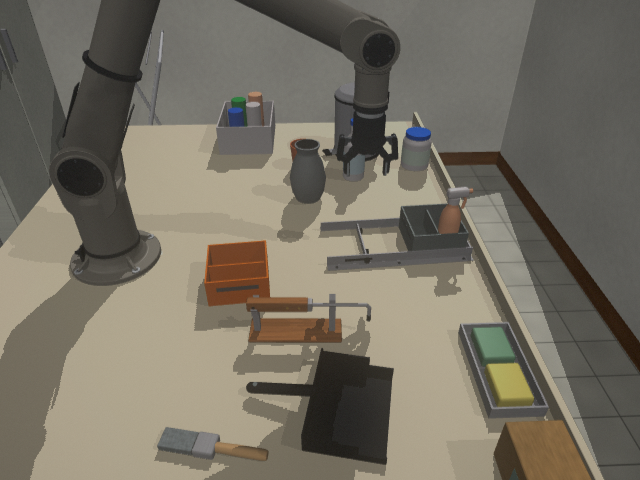

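View pics/wrist0.png

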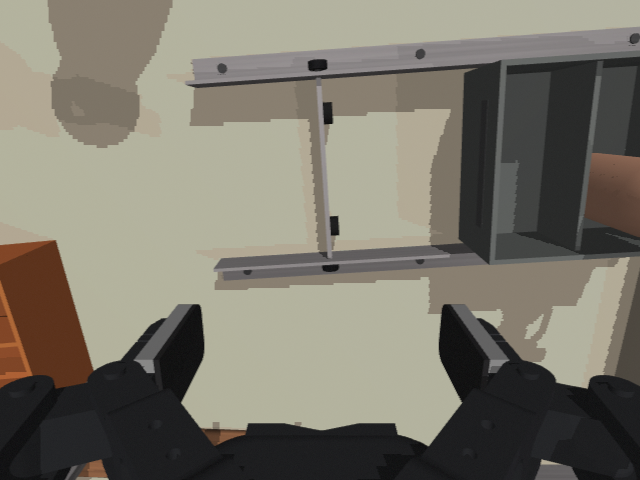

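Scene: bay and grey caddy with the peach bottle to the right of the side view at (435,230). Hook on its rest at (250–370,305). An orange decoy box is at (238,272). Zooming in for measurements.

```bash
cat >> h.py <<'E'
from scipy.spatial.transform import Rotation as R
def cam(f): return pickle.load(open('pics/%s.pkl'%f,'rb'))
def ray(d,u,v):
    K=d['intrinsics']; c=np.array([(u-K[0,2])/K[0,0],-(v-K[1,2])/K[1,1],-1.])
    return np.array(d['position']), R.from_rotvec(d['orientation']).apply(c)
def onz(d,u,v,z):
    p,q=ray(d,u,v); return p+q*(z-p[2])/q[2]
def proj(d,P):
    K=d['intrinsics']; c=R.from_rotvec(d['orientation']).inv().apply(np.atleast_2d(P)-d['position'])
    return np.c_[K[0,2]+K[0,0]*c[:,0]/-c[:,2], K[1,2]-K[1,1]*c[:,1]/-c[:,2]]
def crop(f,x0,y0,w,h,s,o):
    im=cv2.imread('pics/%s.png'%f)[y0:y0+h,x0:x0+w]; im=cv2.resize(im,None,fx=s,fy=s,interpolation=cv2.INTER_CUBIC)
    im=cv2.convertScaleAbs(im,alpha=1.6,beta=10); cv2.imwrite('pics/%s.png'%o,im)
E
python3 - <<'E'
from h import *
crop('side0',235,280,150,75,5,'a1')
crop('side0',310,180,170,95,4.7,'a2')
crop('scene0',150,230,220,160,3.6,'a3')
E
```

```text
(no output)
```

View pics/a1.png

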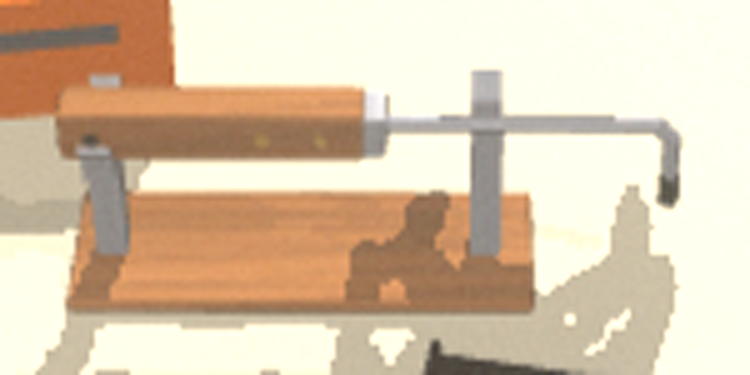

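View pics/a2.png

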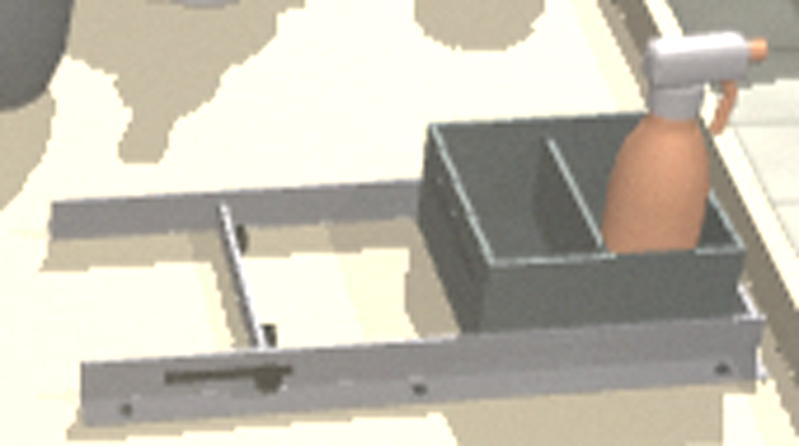

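View pics/a3.png

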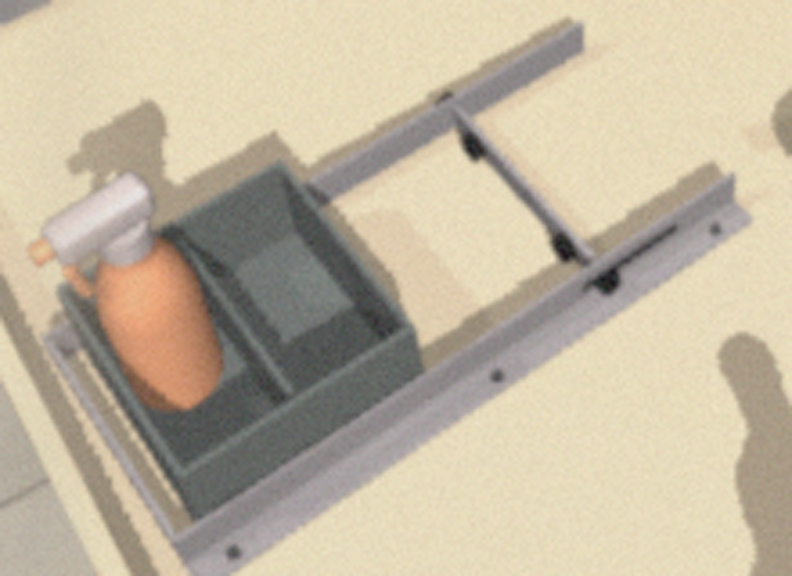

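Run:
```python
from h import *
s=cam('side0');c=cam('scene0');w=cam('wrist0')
A=lambda u,v:(235+u/5,280+v/5)
def P(n,d,uv,z): print(n,np.round(onz(d,*uv,z),4))
P('hb',s,A(60,123),.085);P('hf',s,A(388,124.5),.085);P('rod1',s,A(395,125),.085);P('rod2',s,A(640,126),.085);P('bend',s,A(671,126),.085);P('tip',s,A(668,205),.036)
for q in [(68,312),(533,312),(530,193),(85,193)]: P('rest',s,A(*q),.008 if q[1]<300 else .0)
B=lambda u,v:(310+u/4.7,180+v/4.7)
P('cf near',s,B(490,263),.075);P('cf far',s,B(432,124),.075);P('cr near',s,B(742,248),.075)
P('div near front top',s,B(80,365),.03);P('div far front top',s,B(50,203),.03);P('div near back',s,B(760,318),.03)
P('rail',s,B(265,347),.024);P('rail',s,B(221,207),.024)
C=lambda u,v:(150+u/3.6,230+v/3.6)
P('c cf y-?',c,C(281,165),.075);P('c cf +y',c,C(412,328),.075);P('c cr',c,C(184,472),.075)
P('c div -y',c,C(582,25),.03);P('c div +y',c,C(733,178),.03);P('c div +y back',c,C(180,540),.03)
P('c rail',c,C(457,108),.024);P('c rail+',c,C(592,262),.024)
P('w cf',w,(502,62),.075);P('w cf',w,(494,259),.075)
P('w rail',w,(321,78),.024);P('w rail',w,(329,254),.024);P('w div',w,(190,83),.03);P('w div',w,(217,262),.03)
P('w cross',w,(599,62),.075);P('w cross',w,(580,249),.075)
```

```text
hb [ 0.3878 -0.2864  0.085 ]
hf [ 0.5318 -0.2932  0.085 ]
rod1 [ 0.5348 -0.2936  0.085 ]
rod2 [ 0.6422 -0.2986  0.085 ]
bend [ 0.6558 -0.2992  0.085 ]
tip [ 0.6571 -0.2995  0.036 ]
rest [ 0.3864 -0.3195  0.    ]
rest [ 0.5949 -0.328   0.    ]
rest [ 0.598  -0.2626  0.008 ]
rest [ 0.3896 -0.2541  0.008 ]
cf near [ 0.8075 -0.0353  0.075 ]
cf far [0.7996 0.1097 0.075 ]
cr near [ 0.9536 -0.0269  0.075 ]
div near front top [ 0.5746 -0.0616  0.03  ]
div far front top [0.5635 0.0989 0.03  ]
div near back [ 0.9699 -0.0346  0.03  ]
rail [ 0.6818 -0.0421  0.024 ]
rail [0.6702 0.0987 0.024 ]
c cf y-? [ 0.8098 -0.0303  0.075 ]
c cf +y [0.8001 0.1136 0.075 ]
c cr [0.9437 0.122  0.075 ]
c div -y [ 0.5777 -0.0539  0.03  ]
c div +y [0.5685 0.1072 0.03  ]
c div +y back [0.9604 0.1321 0.03  ]
c rail [ 0.6825 -0.0444  0.024 ]
c rail+ [0.6748 0.106  0.024 ]
w cf [0.7982 0.1103 0.075 ]
w cf [ 0.8101 -0.0327  0.075 ]
w rail [0.6738 0.1051 0.024 ]
w rail [ 0.6813 -0.0457  0.024 ]
w div [0.5687 0.1007 0.03  ]
w div [ 0.5794 -0.0514  0.03  ]
w cross [0.8648 0.1103 0.075 ]
w cross [ 0.8762 -0.0244  0.075 ]
```

>>> send_rows(rows="-0.01 -0.013 0 0 0 0.07;-0.02 -0.0265 0 0 0 0.14;-0.02 -0.0265 0 0 0 0.14;-0.02 -0.0265 0 0 0 0.14;-0.02 -0.0265 0 0 0 0.14;-0.02 -0.0265 0 0 0 0.14;-0.02 -0.0265 0 0 0 0.14;-0.02 -0.0265 0 0 0 0.14;-0.02 -0.0265 0 0 0 0.14;-0.02 -0.0265 0 0 0 0.14;-0.02 -0.0265 0 0 0 0.14;-0.0075 -0.012 0 0 0 0.053;0 0 0 0 0 0")

```text
clock: 1.45
tcp_pos: [0.4556, -0.2924, 0.2311]
orientation: [-1.571, 0.042, -0.04]
contact_force: [1.1, 0.6, 0.7]
grip_width: 0.0856
```

Run:
```python
from h import *
snap('wrist','w1');s=cam('side0')
print(R.from_rotvec(r.get_obs()['orientation']).as_matrix().round(3), r.get_obs()['joints'].round(2))
for u,v in [(210,302),(270,298)]: print(onz(s,u,v,0))
for u,v in [(207,265),(268,261)]: print(onz(s,u,v,.075))
```

```text
[[ 0.999 -0.     0.051]
 [-0.051  0.     0.999]
 [-0.    -1.     0.   ]] [ 0.58  0.27 -0.15  1.87  0.05  1.01  1.93]
[ 0.280684   -0.18599888  0.        ]
[ 0.42751833 -0.17784478  0.        ]
[ 0.2759602  -0.13388846  0.075     ]
[ 0.42487054 -0.12450065  0.075     ]
```

View pics/w1.png

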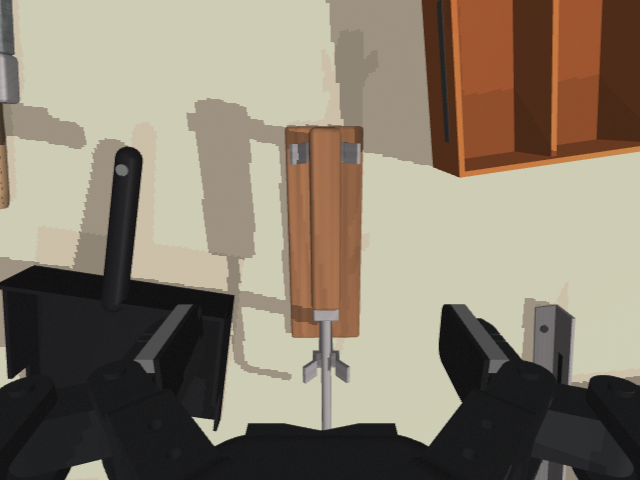

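The wrist view shows the handle running from (325,127) to (325,310), between the fingers. The orange box is clear on the right.

Run:
```python
from h import *
w=cam('w1')
for n,u,v,z in [('rear',325,128,.099),('ferr',325.5,310,.099),('ferr end',325.5,320,.089),('rod',326,425,.089),('rest rear l',287,128,.008),('rest rear r',363,128,.008),('saddle',326,155,.092),('rod saddle',327,365,.1)]:
    print(n,onz(w,u,v,z).round(4))
```

```text
rear [ 0.3881 -0.2869  0.099 ]
ferr [ 0.5201 -0.293   0.099 ]
ferr end [ 0.5337 -0.2936  0.089 ]
rod [ 0.6331 -0.298   0.089 ]
rest rear l [ 0.3874 -0.3196  0.008 ]
rest rear r [ 0.3909 -0.2527  0.008 ]
saddle [ 0.4061 -0.287   0.092 ]
rod saddle [ 0.567  -0.2941  0.1   ]
```

>>> send_rows(rows="0.0015 0.0025 -0.01 0 0 0.005;0 0 -0.02 0 0 0;0 0 -0.025 0 0 0;0 0 -0.025 0 0 0;0 0 -0.025 0 0 0;0 0 -0.02 0 0 0;0 0 -0.015 0 0 0;0 0 -0.012 0 0 0;0 0 -0.008 0 0 0;0 0 -0.004 0 0 0;0 0 0 0 0 0")

```text
clock: 2.6
tcp_pos: [0.4591, -0.2871, 0.067]
orientation: [-1.57, 0.034, -0.033]
contact_force: [0.1, 0.0, -0.8]
grip_width: 0.0853
```

>>> send_rows(rows="0 0 0 0 0 0;0 0 0 0 0 0;0 0 0 0 0 0;0 0 0 0 0 0;0 0 0 0 0 0;0 0 0 0 0 0;0 0 0 0 0 0;0 0 0 0 0 0", grip=0.01, grip_force=70)

```text
clock: 3.4
tcp_pos: [0.4593, -0.2878, 0.0678]
orientation: [-1.571, 0.033, -0.034]
contact_force: [-0.9, -0.6, 5.5]
grip_width: 0.0207
```

Run:
```python
from h import *
snap('side','s2'); crop('s2',235,250,150,110,5,'s2c'); o=r.get_obs(); print({k:np.round(o[k],4) for k in o})
```

```text
{'clock': np.float64(3.45), 'joints': array([ 0.5518,  0.4808, -0.1345,  1.9978,  0.1005,  0.6683,  1.8812]), 'qvel': array([-0.0006,  0.0007, -0.0001, -0.0016, -0.0002, -0.0002, -0.0015]), 'tau': array([-2.71200e-01, -4.83186e+01, -6.95200e-01, -1.83416e+01,
       -5.40000e-02, -2.99600e-01,  3.80000e-03]), 'tcp_pos': array([ 0.4593, -0.2878,  0.0678]), 'orientation': array([-1.571 ,  0.0332, -0.0343]), 'contact_force': array([-0.6433, -0.37  ,  5.9563]), 'moment': array([-0.0014,  0.2277, -0.0069]), 'grip_width': np.float64(0.0209)}
```

View pics/s2c.png

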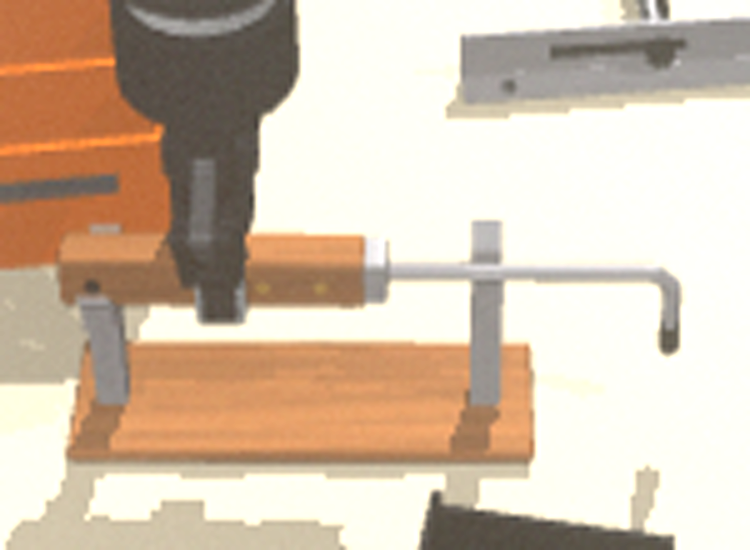

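>>> send_rows(rows="0 0 0.005 0 0 0;0 0 0.01 0 0 0;0 0 0.015 0 0 0;0 0 0.02 0 0 0;0 0 0.02 0 0 0;0 0 0.01 0 0 0;0 0 0.005 0 0 0;0 0 0 0 0 0")

```text
clock: 4.25
tcp_pos: [0.4591, -0.2875, 0.1526]
orientation: [-1.571, 0.033, -0.034]
contact_force: [-0.4, -0.5, -1.1]
grip_width: 0.0206
```

>>> send_rows(rows="0.004 0.008 0 0 0 0;0.008 0.015 0 0 0 0.01;0.0125 0.0225 0 0 0 0.01;0.0125 0.0225 0 0 0 0.01;0.0125 0.0225 0 0 0 0.01;0.0125 0.0225 0 0 0 0.01;0.0125 0.0225 0 0 0 0.01;0.0125 0.0225 0 0 0 0.01;0.0125 0.0225 0 0 0 0.01;0.0125 0.0225 0 0 0 0.01;0.0125 0.0225 0 0 0 0.01;0.0125 0.0225 0 0 0 0.01;0.0125 0.0225 0 0 0 0.01;0.0125 0.0225 0 0 0 0;0.009 0.018 0 0 0 0;0.006 0.008 0 0 0 0;0 0 0 0 0 0;0 0 0 0 0 0")

```text
clock: 6.05
tcp_pos: [0.6356, 0.0305, 0.1519]
orientation: [-1.571, -0.059, 0.061]
contact_force: [0.3, -0.9, -1.6]
grip_width: 0.0208
```

Run:
```python
from h import *
snap('side','s3'); snap('scene','c3');crop('s3',290,150,200,140,4,'s3c');crop('c3',140,150,240,180,3.3,'c3c'); o=r.get_obs(); print({k:np.round(o[k],4) for k in o})
```

```text
{'clock': np.float64(6.15), 'joints': array([ 0.0381,  0.5068, -0.2494,  1.7112,  0.1497,  0.9431,  1.3764]), 'qvel': array([ 0.0047, -0.0024, -0.002 , -0.0019, -0.001 , -0.0001, -0.0008]), 'tau': array([-6.86800e-01, -5.88899e+01, -2.83940e+00, -2.57952e+01,
       -1.05000e-02, -5.98000e-02,  1.90000e-03]), 'tcp_pos': array([0.6355, 0.0296, 0.1521]), 'orientation': array([-1.571 , -0.0583,  0.0596]), 'contact_force': array([-0.2957, -0.0837, -1.751 ]), 'moment': array([-0.038 ,  0.0963, -0.0174]), 'grip_width': np.float64(0.0212)}
```

View pics/s3c.png

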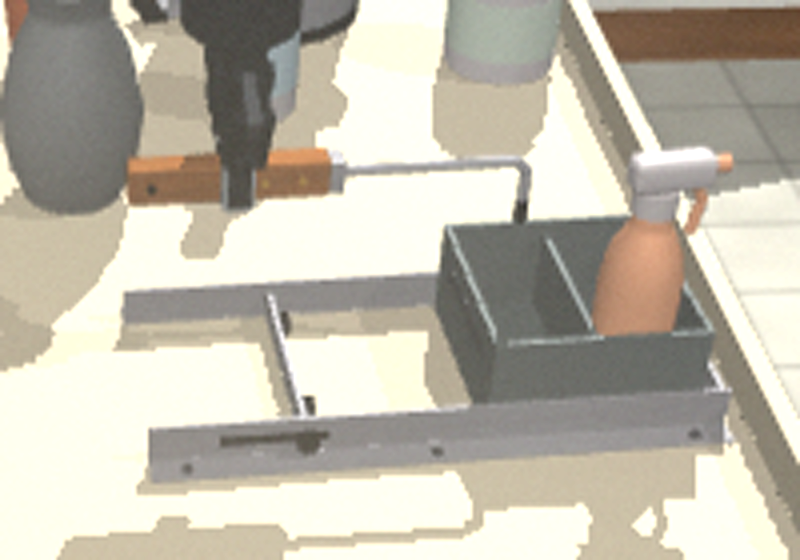

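View pics/c3c.png

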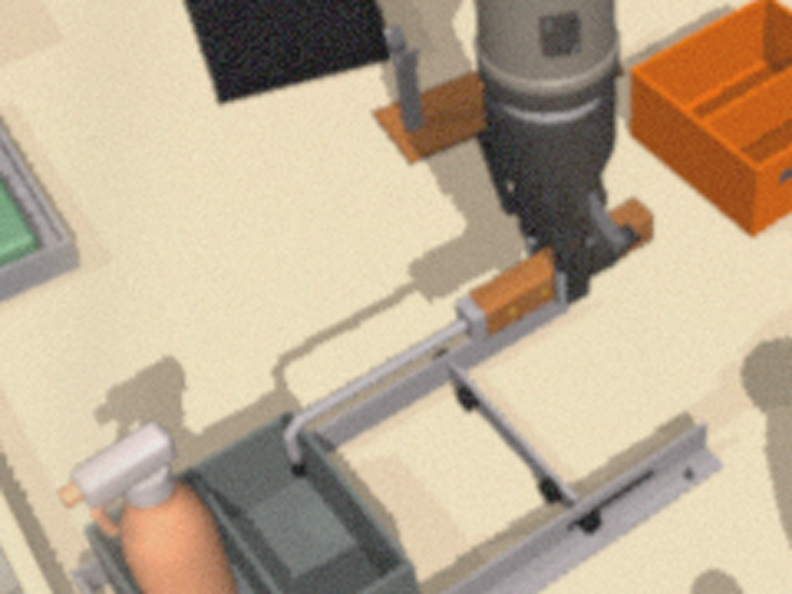

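```bash
cat >> h.py <<'E'
def tri(*a):
    A=np.zeros((3,3));b=np.zeros(3)
    for d,u,v in a:
        p,q=ray(d,u,v);q=q/np.linalg.norm(q);M=np.eye(3)-np.outer(q,q);A+=M;b+=M@p
    return np.linalg.solve(A,b)
E
python3 - <<'E'
from h import *
s=cam('side0' if 0 else 's3');c=cam('c3')
P=tri((s,420,205.5),(c,230.6,293)); print(P, proj(s,P),proj(c,P))
P=tri((s,290+524/4,150+162/4),(c,140+293/3.3,150+430/3.3)); print(P)
print(proj(s,[[.834,.041,.121]]),proj(c,[[.834,.041,.121]]))
E
```

```text
[0.833761   0.04400283 0.11929243] [[420.01405974 205.50159781]] [[230.61861932 292.99497214]]
[0.8316265  0.04718145 0.16510456]
[[420.39669531 205.56805342]] [[229.70521234 291.54654999]]
```

>>> send_rows(rows="0 -0.002 -0.005 0 0 0;0 0 -0.01 0 0 0;0 0 -0.015 0 0 0;0 0 -0.015 0 0 0;0 0 -0.012 0 0 0;0 0 -0.01 0 0 0;0 0 -0.006 0 0 0;0 0 -0.004 0 0 0;0 0 -0.001 0 0 0;0 0 0 0 0 0;0 0 0 0 0 0")

```text
clock: 7.25
tcp_pos: [0.6364, 0.0296, 0.0749]
orientation: [-1.57, -0.061, 0.06]
contact_force: [-0.0, -0.2, -1.2]
grip_width: 0.0211
```

Run:
```python
from h import *
snap('side','s4'); snap('scene','c4');crop('s4',290,150,200,140,4,'s4c');crop('c4',140,200,200,150,4,'c4c')
for i in range(3): o=r.get_obs(); print({k:np.round(o[k],4) for k in o if k in('clock','tcp_pos','orientation','contact_force','moment')})
```

```text
{'clock': np.float64(7.35), 'tcp_pos': array([0.6364, 0.0295, 0.0748]), 'orientation': array([-1.5699, -0.0613,  0.0599]), 'contact_force': array([-0.3457,  0.1204, -0.9601]), 'moment': array([ 0.0075, -0.0057,  0.0046])}
{'clock': np.float64(7.35), 'tcp_pos': array([0.6364, 0.0295, 0.0748]), 'orientation': array([-1.5699, -0.0613,  0.0599]), 'contact_force': array([-0.3457,  0.1204, -0.9601]), 'moment': array([ 0.0075, -0.0057,  0.0046])}
{'clock': np.float64(7.35), 'tcp_pos': array([0.6364, 0.0295, 0.0748]), 'orientation': array([-1.5699, -0.0613,  0.0599]), 'contact_force': array([-0.3457,  0.1204, -0.9601]), 'moment': array([ 0.0075, -0.0057,  0.0046])}
```

View pics/s4c.png

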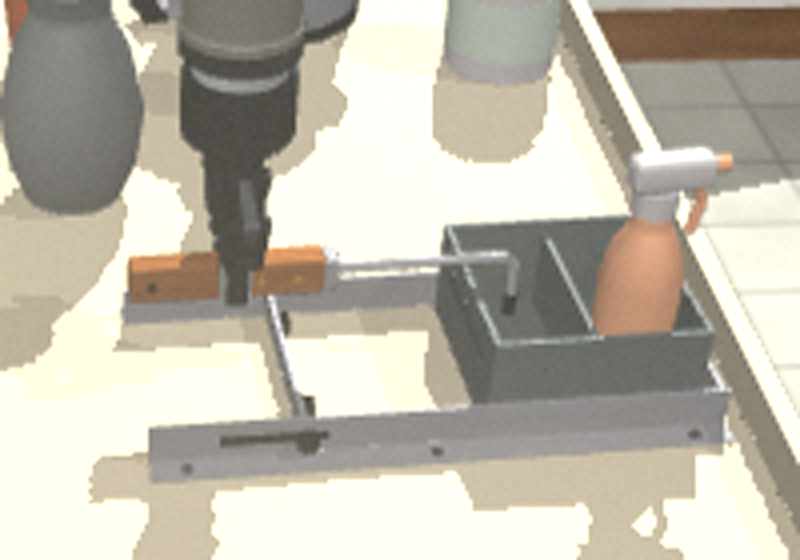

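View pics/c4c.png

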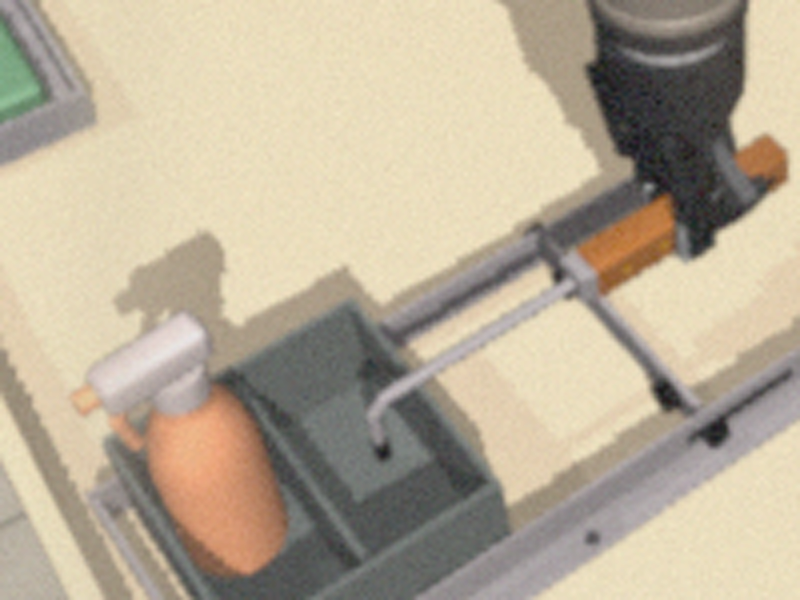

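>>> send_rows(rows="-0.0015 -0.0001 0 0 0 0;-0.003 -0.0002 0 0 0 0;-0.003 -0.0002 0 0 0 0;-0.003 -0.0002 0 0 0 0;-0.002 -0.0001 0 0 0 0;-0.001 -0.0001 0 0 0 0;-0.001 -0.0001 0 0 0 0;-0.001 -0.0001 0 0 0 0;-0.001 -0.0001 0 0 0 0;-0.001 -0.0001 0 0 0 0;-0.001 -0.0001 0 0 0 0;-0.001 0 0 0 0 0;-0.001 0 0 0 0 0;-0.001 -0.0001 0 0 0 0;-0.001 0 0 0 0 0;-0.001 -0.0001 0 0 0 0;-0.001 0 0 0 0 0")

```text
clock: 9.05
tcp_pos: [0.612, 0.028, 0.0745]
orientation: [-1.57, -0.062, 0.06]
contact_force: [2.4, 1.0, -2.4]
grip_width: 0.0209
```

Run:
```python
from h import *
snap('scene','c5');crop('c5',140,200,200,150,4,'c5c')
for i in range(1): o=r.get_obs(); print({k:np.round(o[k],4) for k in o if k in('clock','tcp_pos','orientation','contact_force','moment')})
```

```text
{'clock': np.float64(9.1), 'tcp_pos': array([0.6119, 0.0279, 0.0745]), 'orientation': array([-1.5698, -0.0614,  0.0597]), 'contact_force': array([ 0.8485,  0.743 , -1.9274]), 'moment': array([ 0.0871, -0.2617,  0.0184])}
```

View pics/c5c.png

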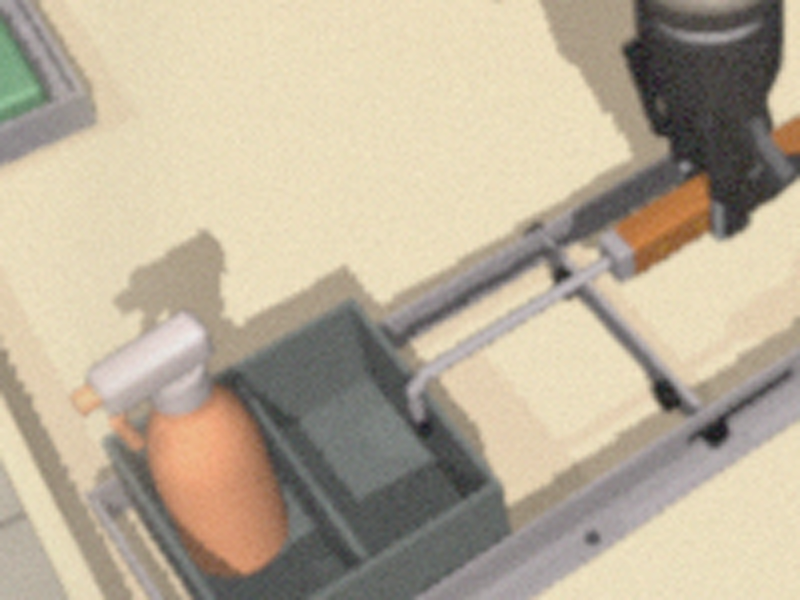

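>>> send_rows(rows="-0.001 -0.0001 0 0 0 0;-0.001 0 0 0 0 0;-0.0015 -0.0001 0 0 0 0;-0.0015 -0.0001 0 0 0 0;-0.002 -0.0001 0 0 0 0;-0.002 -0.0001 0 0 0 0;-0.002 -0.0001 0 0 0 0;-0.002 -0.0002 0 0 0 0;-0.002 -0.0001 0 0 0 0;-0.002 -0.0001 0 0 0 0;-0.002 -0.0002 0 0 0 0;-0.002 -0.0001 0 0 0 0;-0.002 -0.0001 0 0 0 0;-0.002 -0.0001 0 0 0 0;-0.002 -0.0001 0 0 0 0")

```text
clock: 10.6
tcp_pos: [0.5844, 0.0263, 0.0743]
orientation: [-1.57, -0.061, 0.06]
contact_force: [3.0, 0.9, -1.9]
grip_width: 0.0207
```

Run:
```python
from h import *
snap('scene','c6');crop('c6',140,200,200,150,4,'c6c')
for i in range(1): o=r.get_obs(); print({k:np.round(o[k],4) for k in o if k in('clock','tcp_pos','orientation','contact_force','moment')})
```

```text
{'clock': np.float64(10.65), 'tcp_pos': array([0.584 , 0.0263, 0.0743]), 'orientation': array([-1.57  , -0.0603,  0.0609]), 'contact_force': array([ 3.123 ,  0.5686, -0.503 ]), 'moment': array([-0.0157, -0.5335,  0.0086])}
```

View pics/c6c.png

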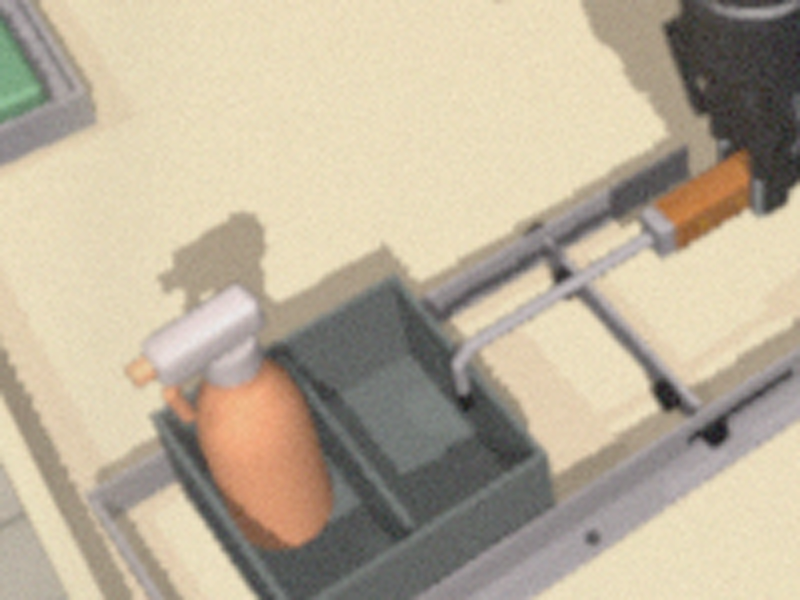

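>>> send_rows(rows="-0.002 -0.0001 0 0 0 0;-0.0025 -0.0002 0 0 0 0;-0.0025 -0.0001 0 0 0 0;-0.0025 -0.0002 0 0 0 0;-0.0025 -0.0002 0 0 0 0;-0.0025 -0.0001 0 0 0 0;-0.0025 -0.0002 0 0 0 0;-0.0025 -0.0002 0 0 0 0;-0.0025 -0.0001 0 0 0 0;-0.0025 -0.0002 0 0 0 0;-0.0025 -0.0002 0 0 0 0;-0.0025 -0.0001 0 0 0 0;-0.0025 -0.0002 0 0 0 0;-0.0025 -0.0002 0 0 0 0;-0.0025 -0.0001 0 0 0 0;-0.0025 -0.0002 0 0 0 0;-0.0025 -0.0002 0 0 0 0;-0.0025 -0.0001 0 0 0 0;-0.0025 -0.0002 0 0 0 0;-0.0015 -0.0001 0 0 0 0")

```text
clock: 12.65
tcp_pos: [0.5358, 0.0231, 0.0743]
orientation: [-1.57, -0.061, 0.061]
contact_force: [3.5, -0.4, -1.8]
grip_width: 0.021
```

Run:
```python
from h import *
snap('scene','c7');crop('c7',140,200,200,150,4,'c7c')
snap('side','s7');crop('s7',290,150,200,140,4,'s7c')
for i in range(1): o=r.get_obs(); print({k:np.round(o[k],4) for k in o if k in('clock','tcp_pos','orientation','contact_force','moment')})
```

```text
{'clock': np.float64(12.75), 'tcp_pos': array([0.5356, 0.023 , 0.0743]), 'orientation': array([-1.5701, -0.0601,  0.0611]), 'contact_force': array([1.456 , 0.195 , 0.0208]), 'moment': array([ 0.1179, -0.4241, -0.0209])}
```

View pics/c7c.png

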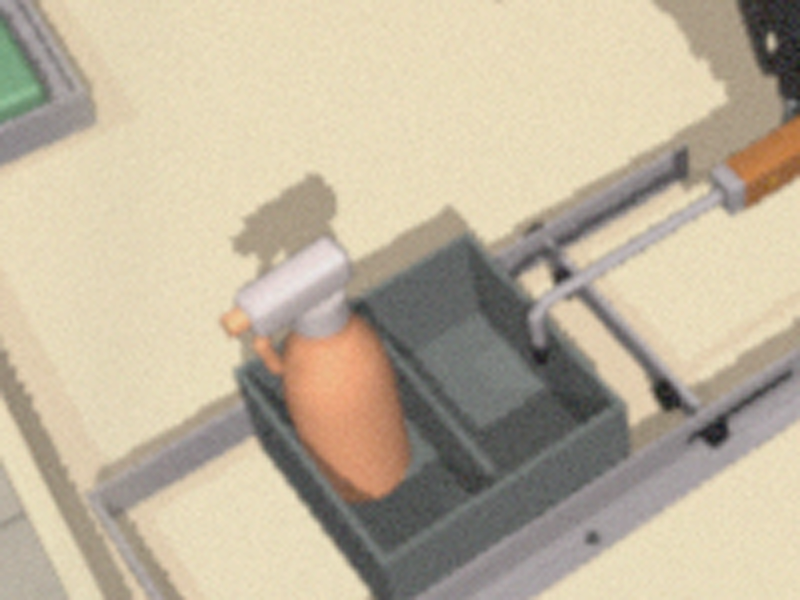

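View pics/s7c.png

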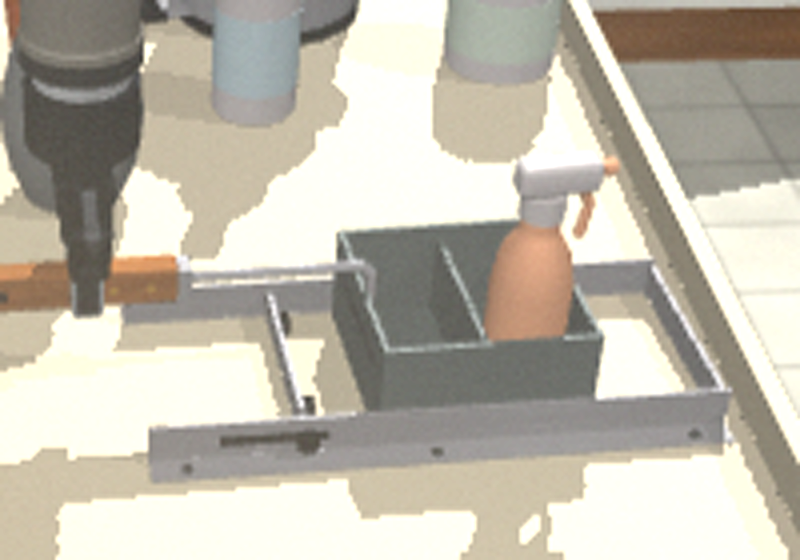

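Run:
```python
from h import *
s=cam('s7');c=cam('c7')
S=lambda u,v:(290+u/4,150+v/4);C=lambda u,v:(140+u/4,200+v/4)
o=np.array([.637,.028,0]);Rz=R.from_euler('z',.064)
L=lambda P:Rz.inv().apply(P-o).round(4)
for n,d,uv,z in [('cf near',s,S(388,349),.075),('cf far',s,S(339,236),.075),('cf-',c,C(466,238),.075),('cf+',c,C(626,408),.075),
 ('rail s-',s,S(303,407),.024),('rail s+',s,S(268,297),.024),('rail c+',c,C(693,406),.024),('rail c-',c,C(547,240),.024),('buf s- tip',s,S(314,401),.016),('buf s+ tip',s,S(290,318),.016),('buf c+',c,C(657,392),.013),('buf c-',c,C(557,275),.013)]:
    print(n,L(onz(d,*uv,z)))
```

```text
cf near [ 0.0929 -0.0722  0.075 ]
cf far [0.0866 0.0657 0.075 ]
cf- [ 0.0953 -0.0692  0.075 ]
cf+ [0.0901 0.0778 0.075 ]
rail s- [ 0.0401 -0.0637  0.024 ]
rail s+ [0.0374 0.0674 0.024 ]
rail c+ [0.0428 0.0711 0.024 ]
rail c- [ 0.0412 -0.0754  0.024 ]
buf s- tip [ 0.051 -0.048  0.016]
buf s+ tip [0.0512 0.0506 0.016 ]
buf c+ [0.0491 0.0453 0.013 ]
buf c- [ 0.0471 -0.0577  0.013 ]
```

>>> send_rows(rows="-0.001 -0.0001 0 0 0 0;-0.002 -0.0001 0 0 0 0;-0.002 -0.0001 0 0 0 0;-0.002 -0.0002 0 0 0 0;-0.002 -0.0001 0 0 0 0;-0.002 -0.0001 0 0 0 0;-0.002 -0.0002 0 0 0 0;-0.002 -0.0001 0 0 0 0;-0.002 -0.0001 0 0 0 0;-0.002 -0.0002 0 0 0 0;-0.002 -0.0001 0 0 0 0;-0.002 -0.0001 0 0 0 0;-0.002 -0.0001 0 0 0 0;-0.002 -0.0002 0 0 0 0;-0.001 -0.0001 0 0 0 0;-0.001 0 0 0 0 0;-0.001 -0.0001 0 0 0 0")

```text
clock: 14.45
tcp_pos: [0.506, 0.0211, 0.0743]
orientation: [-1.57, -0.061, 0.061]
contact_force: [2.6, 0.1, -1.0]
grip_width: 0.0214
```

>>> send_rows(rows="-0.0005 0 0 0 0 0;-0.0005 0 0 0 0 0;-0.0005 -0.0001 0 0 0 0;-0.0005 0 0 0 0 0")

```text
clock: 14.85
tcp_pos: [0.504, 0.021, 0.0743]
orientation: [-1.57, -0.061, 0.061]
contact_force: [2.5, 0.7, -2.3]
grip_width: 0.0211
```

Run:
```python
from h import *
snap('scene','c8');crop('c8',200,200,200,150,4,'c8c')
o=r.get_obs(); print({k:np.round(o[k],4) for k in o if k in('clock','tcp_pos','orientation','contact_force','moment')})
```

```text
{'clock': np.float64(14.9), 'tcp_pos': array([0.5039, 0.021 , 0.0743]), 'orientation': array([-1.5699, -0.0605,  0.0607]), 'contact_force': array([ 2.491 ,  0.041 , -1.4141]), 'moment': array([ 0.0226, -0.5957, -0.0219])}
```

View pics/c8c.png

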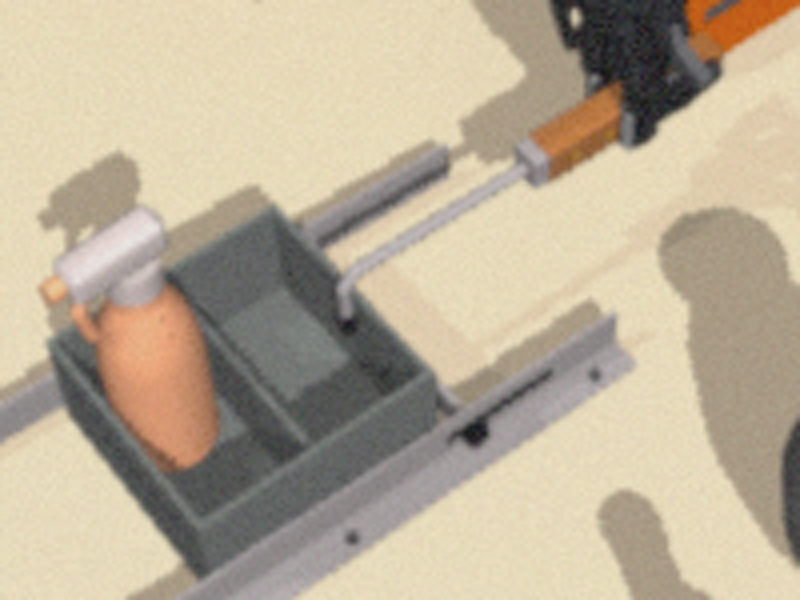

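>>> send_rows(rows="-0.0007 0 0 0 0 0;-0.0007 -0.0001 0 0 0 0;-0.0007 0 0 0 0 0;-0.0007 -0.0001 0 0 0 0;-0.0007 0 0 0 0 0;-0.0005 0 0 0 0 0")

```text
clock: 15.5
tcp_pos: [0.4999, 0.0208, 0.0743]
orientation: [-1.57, -0.061, 0.061]
contact_force: [2.8, 0.3, -1.3]
grip_width: 0.0216
```

>>> send_rows(rows="-0.0005 0 0 0 0 0;-0.0005 -0.0001 0 0 0 0;-0.0005 0 0 0 0 0;-0.0005 0 0 0 0 0")

```text
clock: 15.9
tcp_pos: [0.498, 0.0207, 0.0743]
orientation: [-1.57, -0.061, 0.061]
contact_force: [2.9, -0.2, -1.3]
grip_width: 0.0212
```

>>> send_rows(rows="-0.0005 0 0 0 0 0;-0.0005 -0.0001 0 0 0 0;-0.0005 0 0 0 0 0")

```text
clock: 16.2
tcp_pos: [0.4968, 0.0207, 0.0744]
orientation: [-1.57, -0.061, 0.06]
contact_force: [5.0, 0.5, -2.3]
grip_width: 0.0209
```

>>> send_rows(rows="-0.0004 0 0 0 0 0;0 0 0 0 0 0")

```text
clock: 16.4
tcp_pos: [0.4965, 0.0206, 0.0744]
orientation: [-1.57, -0.061, 0.06]
contact_force: [4.6, 0.4, -2.3]
grip_width: 0.021
```

Run:
```python
from h import *
snap('side','s9');crop('s9',290,150,200,140,4,'s9c')
snap('scene','c9');crop('c9',200,200,200,150,4,'c9c')
o=r.get_obs(); print({k:np.round(o[k],4) for k in o if k in('clock','tcp_pos','orientation','contact_force','moment')})
```

```text
{'clock': np.float64(16.5), 'tcp_pos': array([0.4964, 0.0207, 0.0744]), 'orientation': array([-1.5698, -0.0611,  0.0602]), 'contact_force': array([ 5.9062,  0.2818, -1.1256]), 'moment': array([ 0.0207, -0.9437,  0.0375])}
```

View pics/s9c.png

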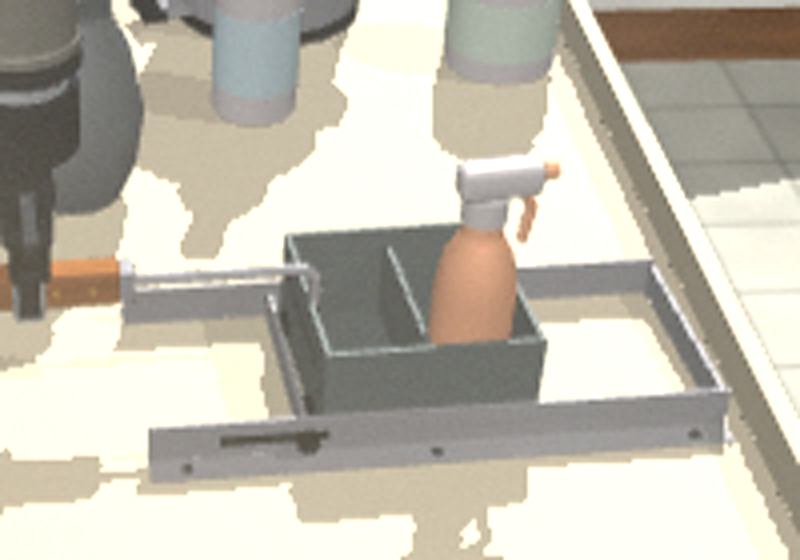

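View pics/c9c.png

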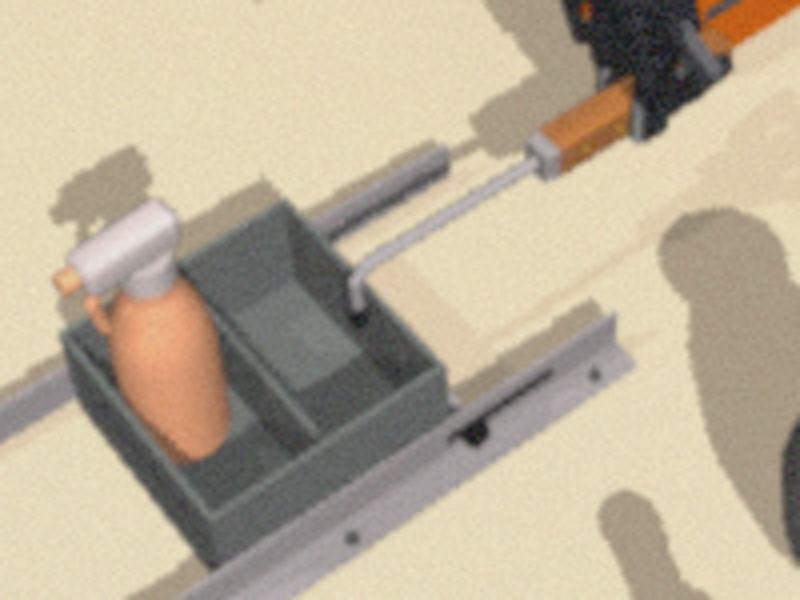

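>>> send_rows(rows="-0.0004 0 0 0 0 0;-0.0003 0 0 0 0 0;0 0 0 0 0 0")

```text
clock: 16.8
tcp_pos: [0.4955, 0.0206, 0.0744]
orientation: [-1.57, -0.061, 0.06]
contact_force: [5.5, 0.4, -1.9]
grip_width: 0.021
```

```bash
cat > yaw.py <<'E'
from h import *
import sys
s=cam(sys.argv[1]);c=cam(sys.argv[2])
o=np.array([.637,.028,0]);Rz=R.from_euler('z',.064)
L=lambda P:Rz.inv().apply(P-o).round(4)
def line(d,a,b,n=60):  # show profile
    pass
S=lambda u,v:(290+u/4,150+v/4);C=lambda u,v:(200+u/4,200+v/4)
for n,d,uv,z in eval(sys.argv[3]): print(n,L(onz(d,*uv,z)))
E
python3 yaw.py s9 c9 "[('s near',s,S(331,351),.075),('s far',s,S(287,238),.075),('c-',c,C(287,205),.075),('c+',c,C(443,372),.075),('c r+',c,C(209,513),.075),('s r-',s,S(543,339),.075)]"
python3 - <<'E'
from h import *
for i in range(1): o=r.get_obs(); print({k:np.round(o[k],4) for k in o if k in('clock','tcp_pos','orientation','contact_force','moment')})
E
```

```text
s near [ 0.055  -0.0704  0.075 ]
s far [0.0491 0.0671 0.075 ]
c- [ 0.055  -0.0679  0.075 ]
c+ [0.0531 0.0781 0.075 ]
c r+ [0.1966 0.0738 0.075 ]
s r- [ 0.1979 -0.072   0.075 ]
{'clock': np.float64(16.8), 'tcp_pos': array([0.4955, 0.0206, 0.0744]), 'orientation': array([-1.5699, -0.0608,  0.0604]), 'contact_force': array([ 5.5195,  0.3631, -1.8693]), 'moment': array([-0.0292, -0.9505, -0.0821])}
```

>>> send_rows(rows="-0.0004 0 0 0 0 0;-0.0003 0 0 0 0 0;0 0 0 0 0 0")

```text
clock: 17.1
tcp_pos: [0.4954, 0.0206, 0.0745]
orientation: [-1.57, -0.061, 0.059]
contact_force: [6.4, 0.9, -3.1]
grip_width: 0.0212
```

>>> send_rows(rows="-0.0003 0 0 0 0 0;-0.0003 0 0 0 0 0;0 0 0 0 0 0")

```text
clock: 17.4
tcp_pos: [0.4951, 0.0207, 0.0746]
orientation: [-1.57, -0.062, 0.059]
contact_force: [7.1, 0.0, -3.4]
grip_width: 0.0207
```

Run:
```python
from h import *
snap('side','s10');crop('s10',290,150,200,140,4,'s10c')
snap('scene','c10');crop('c10',200,200,200,150,4,'c10c')
for i in range(1): o=r.get_obs(); print({k:np.round(o[k],4) for k in o if k in('clock','tcp_pos','orientation','contact_force','moment')})
for a,b in (('s9','s10'),('c9','c10')):
    A=cam(a)['pixels'].astype(int);B=cam(b)['pixels'].astype(int);D=np.abs(A-B).sum(2);print(np.argwhere(D>120).shape)
```

```text
{'clock': np.float64(17.5), 'tcp_pos': array([0.4951, 0.0207, 0.0746]), 'orientation': array([-1.5697, -0.0619,  0.0589]), 'contact_force': array([ 6.8691, -0.19  , -3.7572]), 'moment': array([ 1.0000e-03, -1.2634e+00, -1.3090e-01])}
(340, 2)
(5, 2)
```

View pics/s10c.png

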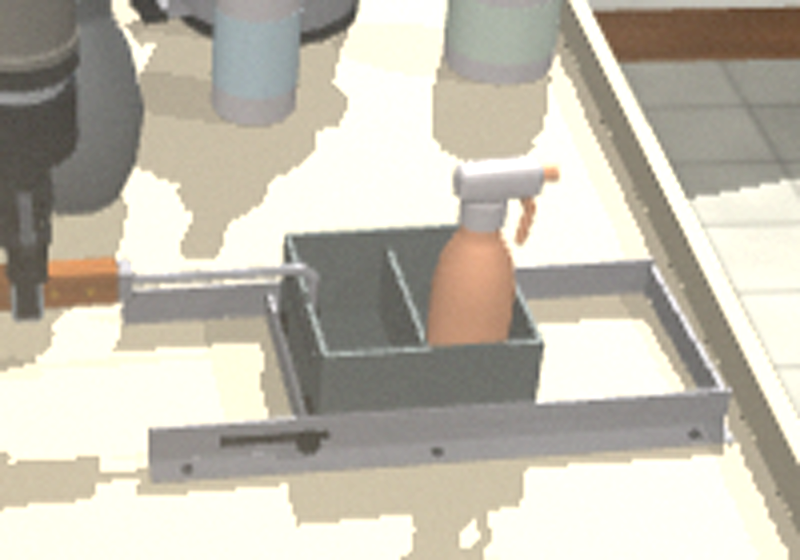

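>>> send_rows(rows="-0.0004 0 0 0 0 0;-0.0004 0 0 0 0 0;0 0 0 0 0 0")

```text
clock: 17.8
tcp_pos: [0.4947, 0.0207, 0.0746]
orientation: [-1.57, -0.062, 0.058]
contact_force: [9.1, -0.1, -3.1]
grip_width: 0.0209
```

>>> send_rows(rows="-0.0004 0 0 0 0 0;-0.0004 0 0 0 0 0;0 0 0 0 0 0")

```text
clock: 18.1
tcp_pos: [0.4945, 0.0207, 0.0748]
orientation: [-1.569, -0.063, 0.057]
contact_force: [9.2, 0.5, -5.4]
grip_width: 0.0209
```

Run:
```python
from h import *
snap('side','s11');crop('s11',290,190,100,75,8,'s11c');crop('s10',290,190,100,75,8,'s10d')
snap('scene','c11');crop('c11',230,230,100,75,8,'c11c')
for i in range(1): o=r.get_obs(); print({k:np.round(o[k],4) for k in o if k in('clock','tcp_pos','orientation','contact_force','moment')})
def shift(a,b,box):
    x,y,w,h=box
    A=cv2.cvtColor(np.asarray(cam(a)['pixels']),cv2.COLOR_RGB2GRAY)[y:y+h,x:x+w].astype(np.float32)
    B=cv2.cvtColor(np.asarray(cam(b)['pixels']),cv2.COLOR_RGB2GRAY)[y:y+h,x:x+w].astype(np.float32)
    return np.round(cv2.phaseCorrelate(A,B,cv2.createHanningWindow((w,h),cv2.CV_32F))[0],2)
for a,b in (('s9','s10'),('s10','s11')):
    print(a,b,'near',shift(a,b,(362,228,20,20)),'far',shift(a,b,(352,202,20,20)),'rearnear',shift(a,b,(415,226,20,20)))
```

```text
{'clock': np.float64(18.2), 'tcp_pos': array([0.4945, 0.0207, 0.0747]), 'orientation': array([-1.5694, -0.063 ,  0.0574]), 'contact_force': array([ 9.4207, -0.1238, -4.55  ]), 'moment': array([-0.0568, -1.6277, -0.116 ])}
s9 s10 near [-0.65  0.28] far [ 0.08 -0.23] rearnear [-0.47  0.13]
s10 s11 near [0.29 0.05] far [-0.44 -0.07] rearnear [-0.25  0.11]
```

View pics/s11c.png

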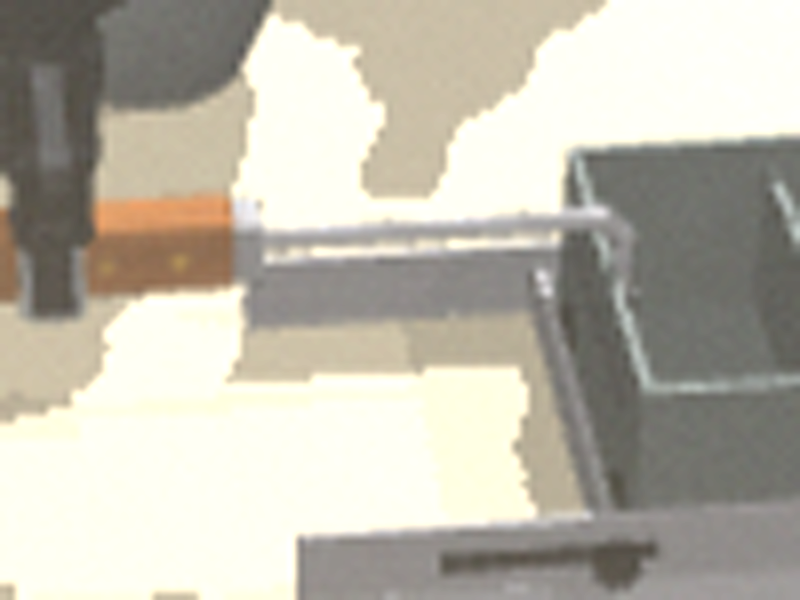

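View pics/c11c.png

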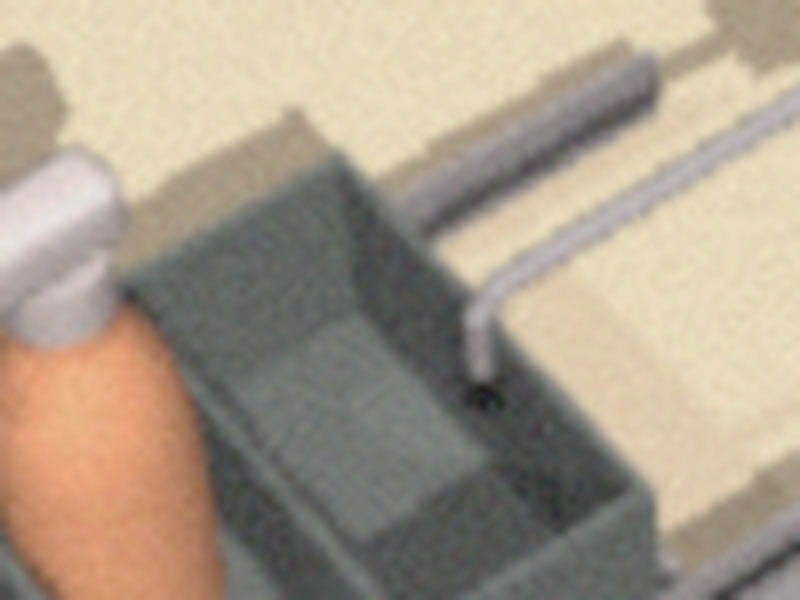

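Run:
```python
from h import *
s=cam('s11');c=cam('c11');c0=cam('scene0');s0=cam('side0')
S=lambda u,v:(290+u/8,190+v/8);C=lambda u,v:(230+u/8,230+v/8)
def yaw(n,d,a,b,z):
    p=onz(d,*a,z);q=onz(d,*b,z);e=q-p; print(n,p.round(4),q.round(4),'yaw',round(np.arctan2(-e[0],e[1]),4))
yaw('s caddy',s,S(648,388),S(570,150),.075)
yaw('s rail',s,S(603,515),S(540,272),.024)
yaw('c caddy',c,C(335,155),C(650,490),.075)
C0=lambda u,v:(150+u/3.6,230+v/3.6)
yaw('c0 rail',c0,C0(457,108),C0(592,262),.024)
w=cam('wrist0');yaw('w rail',w,(329,254),(321,78),.024)
e=onz(c0,*C0(180,540),.03)-onz(c0,*C0(733,178),.03);print('div yaw',np.arctan2(-e[1],-e[0])+0, np.arctan2(e[1],e[0]))
```

```text
s caddy [ 0.6914 -0.0419  0.075 ] [0.6806 0.102  0.075 ] yaw 0.0746
s rail [ 0.6788 -0.0444  0.024 ] [0.6716 0.0989 0.024 ] yaw 0.0503
c caddy [ 0.6933 -0.0409  0.075 ] [0.6817 0.1062 0.075 ] yaw 0.0785
c0 rail [ 0.6825 -0.0444  0.024 ] [0.6748 0.106  0.024 ] yaw 0.0514
w rail [ 0.6813 -0.0457  0.024 ] [0.6738 0.1051 0.024 ] yaw 0.0492
div yaw -3.0782310210255934 0.06336163256419997
```

```bash
cat > edge.py <<'E'
from h import *
def edge(d,a,b,z,half=4,n=60,m0=.08,show=False):
    """subpixel strongest gradient along normals between a,b; fit robust line; return world yaw of line"""
    g=cv2.GaussianBlur(cv2.cvtColor(np.asarray(d['pixels']),cv2.COLOR_RGB2GRAY),(0,0),.7).astype(np.float32)
    a=np.array(a,float);b=np.array(b,float);t=(b-a)/np.linalg.norm(b-a);nn=np.array([-t[1],t[0]])
    o=np.arange(-half,half+.01,.1);pts=[]
    for k in np.linspace(m0,1-m0,n):
        p=a+(b-a)*k;q=p+o[:,None]*nn
        prof=cv2.remap(g,q[:,0].astype(np.float32)[None],q[:,1].astype(np.float32)[None],cv2.INTER_LINEAR)[0]
        gr=np.gradient(prof);i=np.argmax(np.abs(gr));pts.append([*(p+o[i]*nn),np.sign(gr[i])])
    pts=np.array(pts);sg=np.sign(pts[:,2].sum());pts=pts[pts[:,2]==sg,:2]
    vx,vy,x,y=cv2.fitLine(pts.astype(np.float32),cv2.DIST_HUBER,0,.01,.01).ravel()
    res=np.abs((pts-[x,y])@[-vy,vx]);
    v=np.array([vx,vy]);c=np.array([x,y])
    A=c+v*((a-c)@v);B=c+v*((b-c)@v)
    return onz(d,*A,z),onz(d,*B,z),len(pts),np.median(res)
def yw(n,d,a,b,z,along,**k):
    p,q,m,rs=edge(d,a,b,z,**k);e=q-p
    if along=='x': y=np.arctan2(e[1],e[0]); y=(y+np.pi/2)%np.pi-np.pi/2
    else: y=np.arctan2(-e[0],e[1]); y=(y+np.pi/2)%np.pi-np.pi/2
    print('%-12s yaw %.4f  mid %s n %d res %.2f'%(n,y,((p+q)/2).round(4),m,rs))
E
python3 - <<'E'
from edge import *
w=cam('wrist0');s0=cam('side0');c0=cam('scene0')
B=lambda u,v:(310+u/4.7,180+v/4.7);C=lambda u,v:(150+u/3.6,230+v/3.6)
yw('w rail',w,(329,254),(321,78),.024,'y')
yw('w div+',w,(190,83),(460,68),.03,'x')
yw('w div-',w,(217,262),(470,246),.03,'x')
yw('w caddy',w,(494,259),(502,62),.075,'y')
yw('s div-',s0,B(80,365),B(760,318),.03,'x')
yw('s div+',s0,B(50,203),B(415,182),.03,'x')
yw('c div+',c0,C(733,178),C(180,540),.03,'x')
yw('c div-',c0,C(582,25),C(310,185),.03,'x')
yw('c rail',c0,C(457,108),C(592,262),.024,'y')
yw('s rail',s0,B(265,347),B(221,207),.024,'y')
yw('s caddy0',s0,B(490,263),B(432,124),.075,'y')
yw('c caddy0',c0,C(281,165),C(412,328),.075,'y')
for k in '9','10','11':
  s=cam('s'+k);c=cam('c'+k);S=lambda u,v:(290+u/8,190+v/8);D=lambda u,v:(230+u/8,230+v/8)
  yw('s caddy'+k,s,S(648,388),S(570,150),.075,'y',half=2)
  yw('c caddy'+k,c,D(335,155),D(650,490),.075,'y',half=3)
  yw('s side-'+k,s,S(648,388),(290+541/4,150+341/4),.075,'x',half=3)
  yw('c side+'+k,c,(200+443/4,200+372/4),(200+209/4,200+513/4),.075,'x',half=3)
E
```

```text
w rail       yaw 0.0961  mid [0.6778 0.0298 0.024 ] n 40 res 1.09
w div+       yaw 0.0668  mid [0.6763 0.1072 0.03  ] n 58 res 0.17
w div-       yaw 0.0674  mid [ 0.6932 -0.0401  0.03  ] n 60 res 0.11
w caddy      yaw 0.0675  mid [0.8018 0.0389 0.075 ] n 60 res 0.25
s div-       yaw 0.0521  mid [ 0.7722 -0.0457  0.03  ] n 33 res 0.26
s div+       yaw 0.0588  mid [0.679  0.1113 0.03  ] n 60 res 0.21
c div+       yaw 0.0070  mid [0.7657 0.1206 0.03  ] n 36 res 0.89
c div-       yaw 0.0850  mid [ 0.684  -0.0572  0.03  ] n 60 res 0.46
c rail       yaw 0.0663  mid [0.6874 0.0331 0.024 ] n 37 res 0.22
s rail       yaw 0.0761  mid [0.6737 0.0273 0.024 ] n 48 res 0.28
s caddy0     yaw 0.0650  mid [0.8008 0.0354 0.075 ] n 50 res 0.12
c caddy0     yaw 0.0391  mid [0.7984 0.0404 0.075 ] n 60 res 1.02
s caddy9     yaw 0.0813  mid [0.6853 0.0297 0.075 ] n 46 res 0.16
c caddy9     yaw 0.0984  mid [0.6892 0.0333 0.075 ] n 60 res 0.32
s side-9     yaw 0.1502  mid [ 0.7649 -0.0349  0.075 ] n 48 res 0.34
c side+9     yaw 0.0813  mid [0.7564 0.1074 0.075 ] n 60 res 0.18
s caddy10    yaw 0.0787  mid [0.6835 0.0288 0.075 ] n 41 res 0.21
c caddy10    yaw 0.0862  mid [0.6879 0.0328 0.075 ] n 60 res 0.30
s side-10    yaw 0.1206  mid [ 0.7646 -0.0367  0.075 ] n 47 res 0.35
c side+10    yaw 0.0658  mid [0.7564 0.1063 0.075 ] n 60 res 0.13
s caddy11    yaw 0.0754  mid [0.683  0.0286 0.075 ] n 45 res 0.19
c caddy11    yaw 0.0847  mid [0.6871 0.0325 0.075 ] n 60 res 0.37
s side-11    yaw 0.1175  mid [ 0.7646 -0.0366  0.075 ] n 48 res 0.25
c side+11    yaw 0.0651  mid [0.7563 0.1062 0.075 ] n 60 res 0.12
```

>>> send_rows(rows="0.0005 0 0 0 0 0;0.0005 0 0 0 0 0;0.0005 0 0 0 0 0;0.0005 0 0 0 0 0;0.0005 0 0 0 0 0;0.0005 0 0 0 0 0;0.0005 0 0 0 0 0;0.001 0 0 0 0 0;0.002 0.0001 0 0 0 0;0.003 0.0002 0 0 0 0;0.004 0.0003 0 0 0 0;0.004 0.0003 0 0 0 0;0.003 0.0002 0 0 0 0;0.002 0.0001 0 0 0 0;0 0 0 0 0 0")

```text
clock: 19.7
tcp_pos: [0.5153, 0.0218, 0.0743]
orientation: [-1.57, -0.061, 0.061]
contact_force: [-0.3, 0.4, -1.0]
grip_width: 0.0209
```

Run:
```python
from edge import *
snap('side','s12');crop('s12',230,150,200,140,4,'s12c')
snap('scene','c12');crop('c12',200,200,200,150,4,'c12c')
for i in range(1): o=r.get_obs(); print({k:np.round(o[k],4) for k in o if k in('clock','tcp_pos','orientation','contact_force','moment')})
for k in '11','12':
  s=cam('s'+k);c=cam('c'+k);S=lambda u,v:(290+u/8,190+v/8);D=lambda u,v:(230+u/8,230+v/8)
  yw('s caddy'+k,s,S(648,388),S(570,150),.075,'y',half=2)
  yw('c caddy'+k,c,D(335,155),D(650,490),.075,'y',half=3)
  yw('c side+'+k,c,(200+443/4,200+372/4),(200+209/4,200+513/4),.075,'x',half=3)
```

```text
{'clock': np.float64(19.8), 'tcp_pos': array([0.5149, 0.0218, 0.0743]), 'orientation': array([-1.57  , -0.0604,  0.0608]), 'contact_force': array([-0.1744,  0.6277, -1.7701]), 'moment': array([0.0185, 0.0211, 0.0278])}
s caddy11    yaw 0.0754  mid [0.683  0.0286 0.075 ] n 45 res 0.19
c caddy11    yaw 0.0847  mid [0.6871 0.0325 0.075 ] n 60 res 0.37
c side+11    yaw 0.0651  mid [0.7563 0.1062 0.075 ] n 60 res 0.12
s caddy12    yaw 0.0768  mid [0.6842 0.0292 0.075 ] n 47 res 0.24
c caddy12    yaw 0.0844  mid [0.6886 0.033  0.075 ] n 60 res 0.24
c side+12    yaw 0.0630  mid [0.7563 0.1061 0.075 ] n 60 res 0.09
```

View pics/s12c.png

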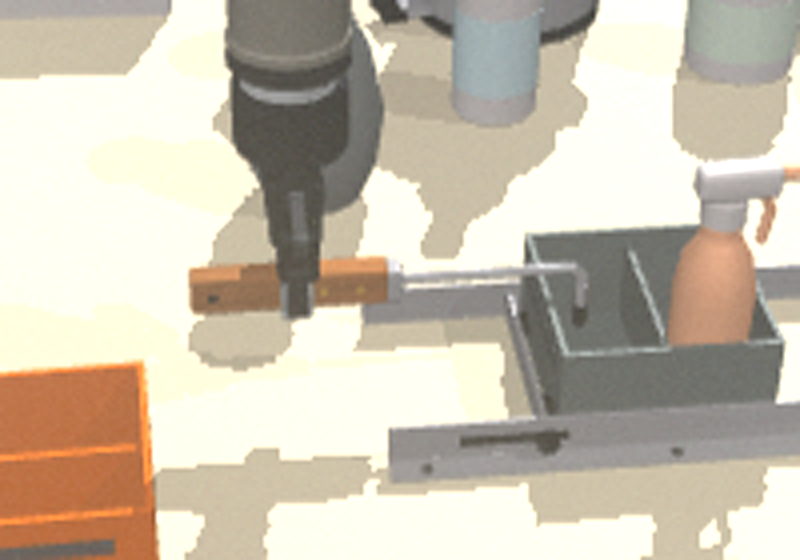

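View pics/c12c.png

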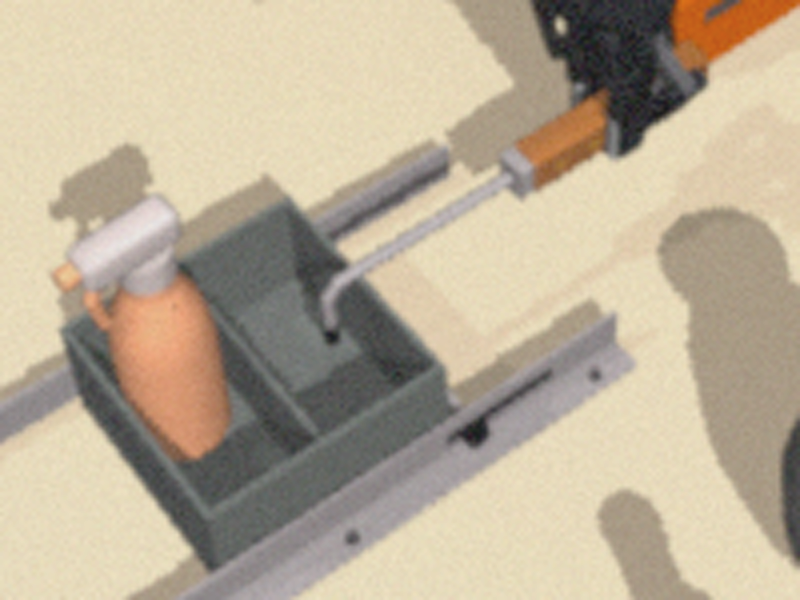

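>>> send_rows(rows="0 0 0.004 0 0 0;0 0 0.008 0 0 0;0 0 0.013 0 0 0;0 0 0.018 0 0 0;0 0 0.018 0 0 0;0 0 0.013 0 0 0;0 0 0.008 0 0 0;0 0 0.003 0 0 0;0 0 0 0 0 0;0 0 0 0 0 0")

```text
clock: 20.8
tcp_pos: [0.5145, 0.0217, 0.1587]
orientation: [-1.57, -0.06, 0.062]
contact_force: [0.1, 0.5, -1.1]
grip_width: 0.021
```

Run:
```python
from edge import *
snap('side','s13');crop('s13',250,140,160,120,5,'s13c')
snap('scene','c13');crop('c13',200,160,200,150,4,'c13c')
for i in range(1): o=r.get_obs(); print({k:np.round(o[k],4) for k in o if k in('clock','tcp_pos','orientation','contact_force','moment')})
for k in '12','13':
  s=cam('s'+k);c=cam('c'+k);S=lambda u,v:(290+u/8,190+v/8);D=lambda u,v:(230+u/8,230+v/8)
  yw('s caddy'+k,s,S(648,388),S(570,150),.075,'y',half=2)
  yw('c caddy'+k,c,D(335,155),D(650,490),.075,'y',half=3)
```

```text
{'clock': np.float64(20.9), 'tcp_pos': array([0.5145, 0.0217, 0.1586]), 'orientation': array([-1.5699, -0.0595,  0.0618]), 'contact_force': array([ 1.1008, -1.285 , -1.3994]), 'moment': array([0.0061, 0.0559, 0.0428])}
s caddy12    yaw 0.0768  mid [0.6842 0.0292 0.075 ] n 47 res 0.24
c caddy12    yaw 0.0844  mid [0.6886 0.033  0.075 ] n 60 res 0.24
s caddy13    yaw 0.0684  mid [0.6846 0.0294 0.075 ] n 51 res 0.21
c caddy13    yaw 0.0724  mid [0.6882 0.0328 0.075 ] n 60 res 0.14
```

View pics/s13c.png

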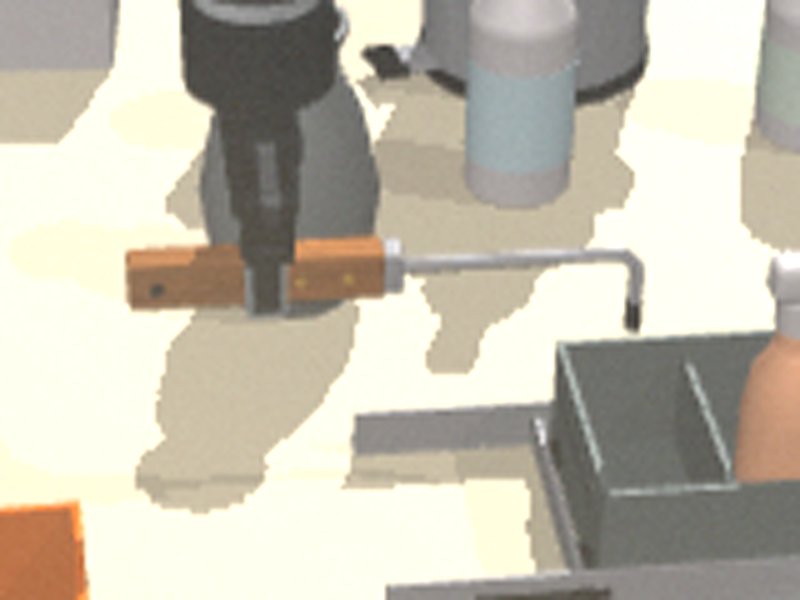

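View pics/c13c.png

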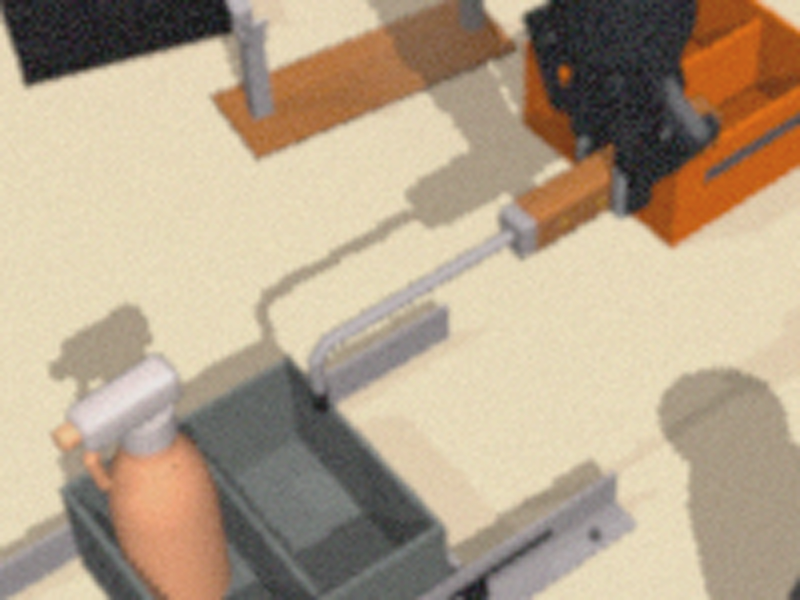

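Run:
```python
from h import *
s=cam('s13');c=cam('c13')
print(tri((s,376.4,206),(c,280.2,261.2)))
print(tri((s,250+637/5,140+258/5),(c,200+318/4,160+357/4)),'bend')
print(tri((s,250+410/5,140+264/5),(c,200+508/4,160+238/4)),'rod start')
o=r.get_obs();print(o['tcp_pos'], (R.from_rotvec([-1.571,.0332,-.0343])*R.from_rotvec(o['orientation']).inv()).as_rotvec().round(4))
```

```text
[0.71230892 0.03566464 0.12632428]
[0.71245128 0.03910973 0.16960951] bend
[0.5902343  0.02989423 0.17498531] rod start
[0.51451185 0.02174063 0.15857785] [-0.0005 -0.0022 -0.1202]
```

>>> send_rows(rows="-0.001 -0.006 0 0 0 0;-0.003 -0.014 0 0 0 -0.01;-0.004 -0.0215 0 0 0 -0.01;-0.004 -0.0215 0 0 0 -0.01;-0.004 -0.0215 0 0 0 -0.01;-0.004 -0.0215 0 0 0 -0.01;-0.004 -0.0215 0 0 0 -0.01;-0.004 -0.0215 0 0 0 -0.01;-0.004 -0.0215 0 0 0 -0.01;-0.004 -0.0215 0 0 0 -0.01;-0.004 -0.0215 0 0 0 -0.01;-0.004 -0.0215 0 0 0 -0.01;-0.004 -0.0215 0 0 0 -0.01;-0.003 -0.0215 0 0 0 0;-0.003 -0.017 0 0 0 0;-0.001 -0.011 0 0 0 0;0 -0.004 0 0 0 0;0 0 0 0 0 0;0 0 0 0 0 0")

```text
clock: 22.8
tcp_pos: [0.4602, -0.2873, 0.1592]
orientation: [-1.57, 0.033, -0.033]
contact_force: [0.8, 0.2, -1.2]
grip_width: 0.021
```

Run:
```python
from h import *
snap('side','s14');crop('s14',235,240,160,120,5,'s14c')
o=r.get_obs();print(o['clock'],o['tcp_pos'], o['orientation'],(R.from_rotvec([-1.571,.0332,-.0343])*R.from_rotvec(o['orientation']).inv()).as_rotvec().round(4))
```

```text
22.85 [ 0.46026521 -0.28716436  0.15924847] [-1.57001694  0.03257859 -0.03244993] [-0.001  -0.0008 -0.0016]
```

View pics/s14c.png

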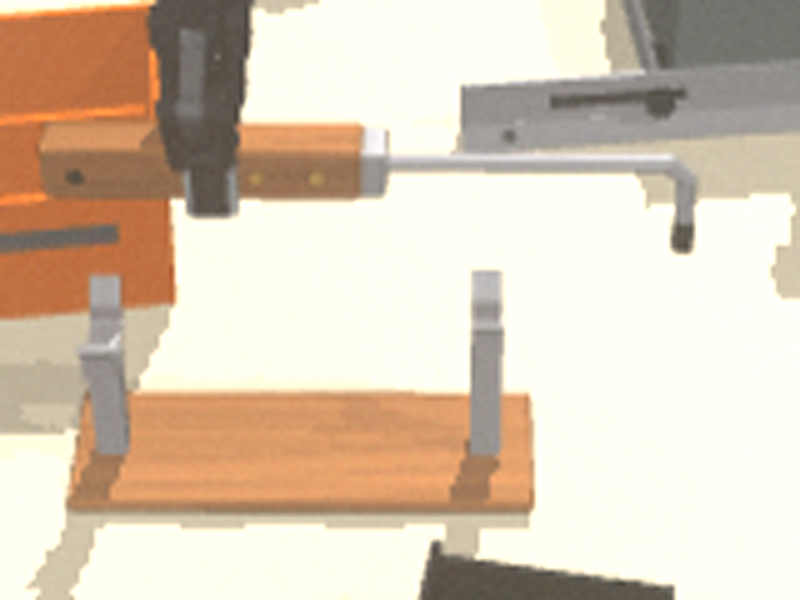

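>>> send_rows(rows="-0.001 -0.0005 -0.005 0 0 0;0 0 -0.012 0 0 0;0 0 -0.018 0 0 0;0 0 -0.018 0 0 0;0 0 -0.012 0 0 0;0 0 -0.008 0 0 0;0 0 -0.006 0 0 0;0 0 -0.004 0 0 0;0 0 -0.003 0 0 0;0 0 -0.002 0 0 0;0 0 -0.001 0 0 0;0 0 0 0 0 0")

```text
clock: 24.05
tcp_pos: [0.4591, -0.2888, 0.0705]
orientation: [-1.571, 0.033, -0.034]
contact_force: [-0.2, -0.7, -1.4]
grip_width: 0.0212
```

>>> send_rows(rows="0 0 -0.0005 0 0 0;0 0 -0.0005 0 0 0;0 0 -0.0005 0 0 0;0 0 0 0 0 0")

```text
clock: 24.45
tcp_pos: [0.459, -0.2887, 0.0688]
orientation: [-1.571, 0.034, -0.034]
contact_force: [0.0, 0.3, -1.8]
grip_width: 0.0207
```

Run:
```python
from h import *
snap('side','s15');crop('s15',235,250,150,110,5,'s15c')
o=r.get_obs();print(o['clock'],o['tcp_pos'], o['contact_force'],o['moment'])
```

```text
24.5 [ 0.45899189 -0.28867483  0.06880256] [-0.13663343 -0.29795443 -2.04395096] [ 0.04138174  0.09999072 -0.03629058]
```

View pics/s15c.png

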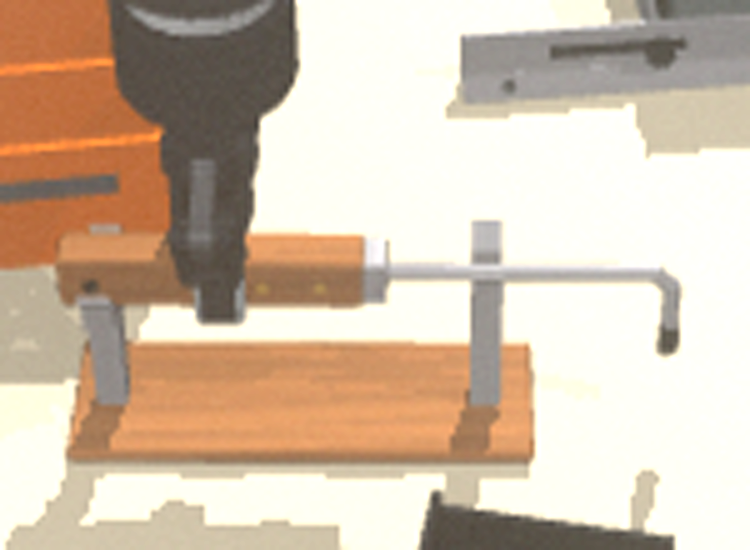

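>>> send_rows(rows="0 0.0008 -0.0005 0 0 0;0 0 -0.0005 0 0 0;0 0 0 0 0 0")

```text
clock: 24.8
tcp_pos: [0.4591, -0.2879, 0.0679]
orientation: [-1.571, 0.033, -0.034]
contact_force: [-1.2, 0.2, 0.7]
grip_width: 0.0209
```

>>> send_rows(rows="0 0 -0.0004 0 0 0;0 0 0 0 0 0")

```text
clock: 25.0
tcp_pos: [0.4591, -0.2879, 0.0678]
orientation: [-1.571, 0.034, -0.034]
contact_force: [-2.1, 0.8, 5.3]
grip_width: 0.0207
```

Seated: fz is up to 5 N and z equals the grasp height. Releasing.

>>> send_rows(rows="0 0 0 0 0 0;0 0 0 0 0 0;0 0 0 0 0 0;0 0 0 0 0 0;0 0 0 0 0 0;0 0 0 0 0 0;0 0 0 0 0 0;0 0 0 0 0 0", grip=0.085)

```text
clock: 25.8
tcp_pos: [0.459, -0.2879, 0.0674]
orientation: [-1.57, 0.034, -0.034]
contact_force: [-0.9, 0.3, -0.3]
grip_width: 0.085
```

>>> send_rows(rows="0 0 0.005 0 0 0;0 0 0.01 0 0 0;0 0 0.02 0 0 0;0 0 0.03 0 0 0;0 0 0.03 0 0 0;0 0 0.03 0 0 0;0 0 0.02 0 0 0;0 0 0.01 0 0 0;0 0 0 0 0 0;0 0 0 0 0 0")

```text
clock: 26.8
tcp_pos: [0.4585, -0.2877, 0.2217]
orientation: [-1.57, 0.034, -0.033]
contact_force: [-0.3, 0.2, 0.1]
grip_width: 0.085
```

Run:
```python
from edge import *
snap('side','s16');crop('s16',235,190,250,180,3.2,'s16c');snap('scene','c16')
o=r.get_obs();print(o['clock'],o['tcp_pos'], o['contact_force'],o['grip_width'])
for k in '13','16':
  s=cam('s'+k);c=cam('c'+k);S=lambda u,v:(290+u/8,190+v/8);D=lambda u,v:(230+u/8,230+v/8)
  yw('s caddy'+k,s,S(648,388),S(570,150),.075,'y',half=2)
  yw('c caddy'+k,c,D(335,155),D(650,490),.075,'y',half=3)
```

```text
26.9 [ 0.45825006 -0.28752344  0.22110207] [-0.58942674 -0.53015126  0.53290424] 0.08500711051451733
s caddy13    yaw 0.0684  mid [0.6846 0.0294 0.075 ] n 51 res 0.21
c caddy13    yaw 0.0724  mid [0.6882 0.0328 0.075 ] n 60 res 0.14
s caddy16    yaw 0.0673  mid [0.6846 0.0294 0.075 ] n 51 res 0.19
c caddy16    yaw 0.0807  mid [0.6883 0.0329 0.075 ] n 60 res 0.23
```

View pics/s16c.png

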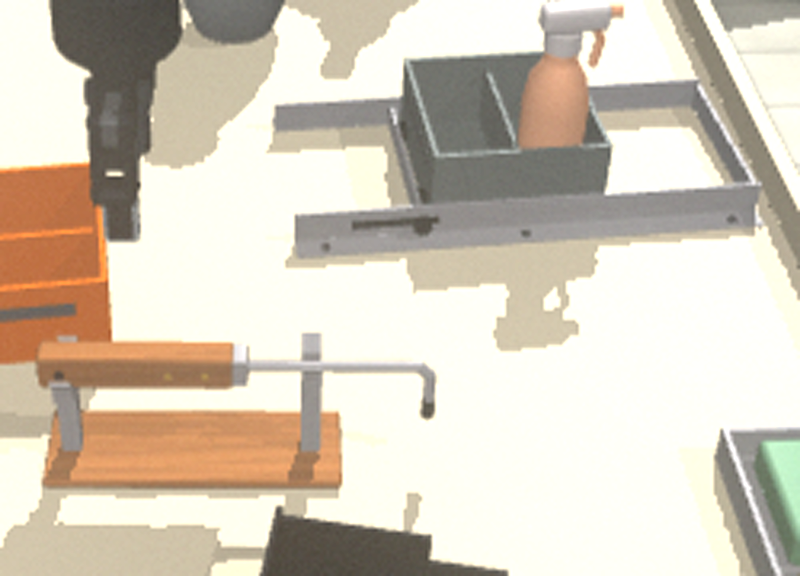

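View pics/c16.png

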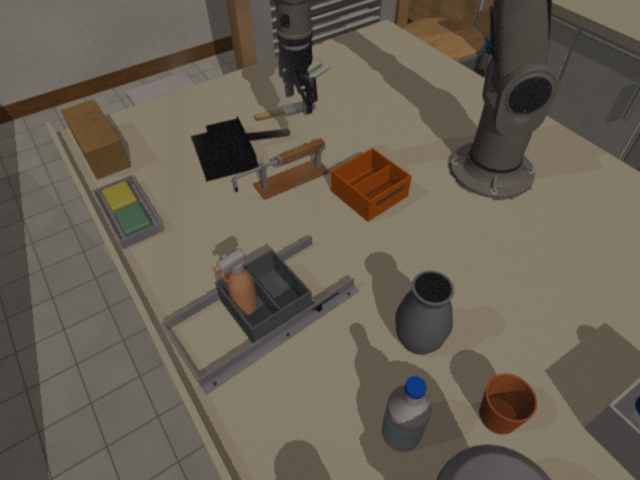

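Everything looks in place. There is ample time, so I'll check both buffer contacts from above with the wrist camera.

>>> send_rows(rows="0.006 0.006 0.005 0 0 0;0.012 0.014 0.01 0 0 0;0.018 0.02 0.01 0 0 0;0.018 0.02 0.01 0 0 0;0.018 0.02 0 0 0 0;0.018 0.02 0 0 0 0;0.018 0.02 0 0 0 0;0.018 0.02 0 0 0 0;0.018 0.02 0 0 0 0;0.018 0.02 0 0 0 0;0.018 0.02 0 0 0 0;0.018 0.02 0 0 0 0;0.018 0.02 0 0 0 0;0.018 0.02 0 0 0 0;0.018 0.02 0 0 0 0;0.012 0.02 0 0 0 0;0.006 0.012 0 0 0 0;0 0.006 0 0 0 0;0 0 0 0 0 0;0 0 0 0 0 0")

```text
clock: 28.9
tcp_pos: [0.7286, 0.0288, 0.2575]
orientation: [-1.572, 0.035, -0.034]
contact_force: [0.4, -0.6, -0.2]
grip_width: 0.0849
```

Run:
```python
from h import *
d=snap('wrist','w17');o=r.get_obs();print(o['clock'],o['tcp_pos'],d['position'])
```

```text
28.95 [0.72867419 0.02842701 0.25759301] [0.65764596 0.03164673 0.39950553]
```

View pics/w17.png

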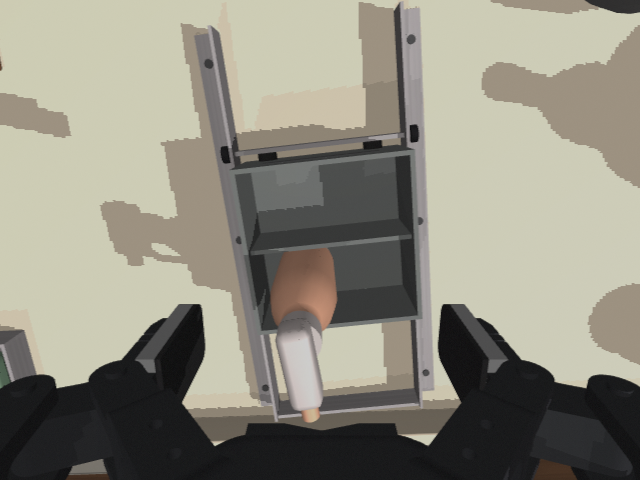

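Run:
```python
from edge import *
crop('w17',220,115,200,75,4,'w17c')
w=cam('w17')
yw('caddy front',w,(235,170),(413,151),.075,'y')
yw('caddy front bottom?',w,(234,166),(411,149),.024,'y',half=2)
yw('rail',w,(236,152),(402,134),.024,'y',half=3)
yw('div',w,(399,12),(410,120),.03,'x',half=3)
yw('div L',w,(212,32),(234,140),.03,'x',half=3)
```

```text
caddy front  yaw 0.0670  mid [0.6857 0.0317 0.075 ] n 58 res 0.18
caddy front bottom? yaw 0.0601  mid [0.6899 0.0306 0.024 ] n 60 res 0.23
rail         yaw 0.0591  mid [0.6738 0.0279 0.024 ] n 56 res 0.43
div          yaw 0.0802  mid [0.6157 0.1031 0.03  ] n 60 res 0.26
div L        yaw 0.0674  mid [ 0.6252 -0.0542  0.03  ] n 43 res 0.22
```

View pics/w17c.png

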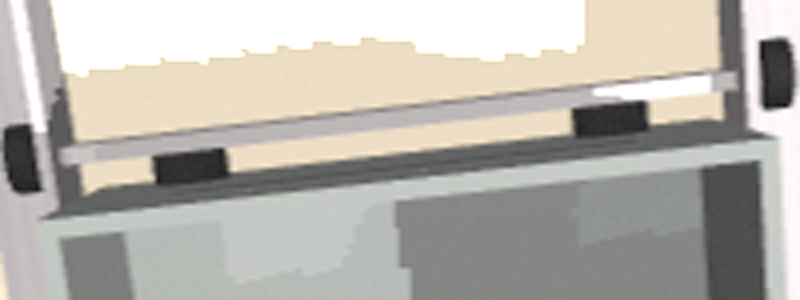

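Run:
```python
from bench import r
print(r.hand_in())
```

```text
the job is handed in; nothing more can be done
None
```

The caddy is drawn up against both buffers of the front rail with the spray bottle still standing in it. The hook is back on its rest, and I handed the job in at about 29 s.

**What I did:** I gripped the hook by its handle and dropped its bent end into the caddy's empty front compartment. I drew the caddy along the bay at 25 mm/s or less, against a drag of about 3 N. I slowed to about 5 mm/s before it touched the buffers and pressed up to about 9.4 N so that it turned square. Then I eased the hook off, lifted it out and put it back at the pose I picked it up from.

**Last checks:**
- **Caddy against the buffers:** Seen from above, both buffers meet the caddy's front face. The caddy's angle is 0.067 rad, and the dividers measure about the same. It sprang back about 1.3 mm when I eased off, roughly what I'd expect from the buffers, and did not move after that.
- **Hook:** In the picture it lies in both saddles, as it did at the start.
- **Robot and surroundings:** The gripper is open and touching nothing, and the other things look unmoved in the scene picture.

**Where the checks disagreed:** Some single edge fits did not agree with each other: the caddy's front edge in the scene camera gave 0.072 to 0.081 rad, the rail gave 0.05 to 0.06, and one divider gave 0.080. I put this down to pixel limits. A buffer gap under about half a millimetre could not be ruled out from the pictures.

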